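# Pin the forge pan, set its air gate and zero the draught gauge

## Robot

A 6-joint arm with a two-finger parallel gripper is mounted at the origin on the work surface. World frame = base frame: x ahead of the robot, y to its left, z up, the work surface at z = 0. Lengths are in mm, angles in rad, forces in N, time in s.
With the tool pointing down it reaches from about 200 to 875 mm from the base axis. Payload 3.4 kg.
Tool frame: the origin (TCP) lies on the centre line of the jaws, within the pads' length; the fingertips stand 25 mm ahead of it and the grasp point (between the pads) lies 6 mm ahead of it; z points along the fingers, y is the line along which they close (so a half turn about z gives the same grasp; the last joint's range is limited). The gripper opens to 94 mm and grips with 3 to 60 N. Pads are 16 mm wide; open, the fingers measure 119 mm over their backs; the gripper's body (75 mm by 177 mm) begins 78 mm behind the grasp point.
Start: joints at [1.195, 0.276, 1.505, -0, 1.361, -0.121], TCP at [144.945, 556.465, 230.493] pointing down, gripper open.
Joint ranges: [-2.89, 2.89], [-0.75, 2.08], [0.22, 2.7], [-1.18, 4.32], [0.11, 2.71], [-2.7, 2.7]. Speed limits (rad/s): [2.57, 2.57, 3.14, 3.14, 3.14, 3.14].

## Interface

Orientations are given as a unit quaternion [w, x, y, z].
In Python, from rig import * gives the robot as it stands.
- The arm moves only by the shell command python3 -m jog 'ROWS' [FORCE]. ROWS is JSON, a list of rows, each a list of 5 numbers: the shift along the tool's x, y, z as a fraction of full scale, then the turn about the tool's z as a fraction of full scale, then the opening, from 0 (shut) to 1 (fully open). A call has 1 to 5 rows; each row is the pose to reach, as a shift and turn from the pose commanded when the call began, along the tool's axes at that moment; what a row does not reach only later rows make up. Full scale, the value 1, is 100 mm for a shift and 60 degrees for a turn. A row lasts 1/12 s, in which the tool goes at most 41.7 mm and 7.16 degrees, less where a joint would pass 70% of its speed; a pose out of reach is approached as far as the arm can. A call with a number of a shift or a turn outside -1 to 1 is refused whole. A call with a gripper value outside its range is refused whole. The fingers move at their own pace and stop on an object; FORCE is the grip in N (left out, the last holds). Time passes only in rows, so rows that repeat a pose let the fingers close. It gives the time, the measured TCP pose, the force, the opening and the grip force at its end, in the units of the state.
- get_obs(): the state, without advancing time (a new reading comes with each control period).
- capture(name): name is "scene" or "side" or "wrist"; returns the picture (400x640x3 uint8, red, green, blue); there is no depth.
- get_calibration(name): a dict with "intrinsics" (3x3 intrinsics, pixels), "k1" (the pictures are not rectified: a ray, as slopes to the right and down, at radius r is drawn at 1 + k1 r^2 times it, then the intrinsics apply), "T" (4x4, takes a point from camera to world coordinates). Camera axes: x right, y up, looking along -z (the intrinsics and any distortion apply to the point x, -y, -z); pixel columns grow to the right and rows downward; lengths in mm; the calibration is good to about 2 mm. A picture is of the moment at which its call begins: read the wrist's pose just before it. get_calibration takes no time and is no camera call; for the wrist camera it gives the pose at the moment of the call.
- close_job(): hands the job in; it is judged then, once.
The state is a dict: "time": time; "q": joint angles; "joint_vel": joint speeds; "joint_torque": joint torques, N m; "position": TCP position; "tcp_rot": TCP orientation; "ft_force": force on the tool from outside, world axes, zero at the start; "ft_torque": the same for the moment, N m; "grip_width": opening from 0.0 (shut) to 1.0 (fully open); "finger_force": force on a finger pad.
Only numpy, scipy, OpenCV 4.12 (cv2) and the standard library are available. Lean on these libraries where they do the work, as an engineer would, in place of code of your own. Each camera call takes 0.05 s, during which the arm holds its last target. There are 200 camera calls.

## Task

Get the yard forge ready to light: push every red-handled pin lying on the bench through one of the pan's fork-and-tongue joints from the front, fully home with its cross-bar against the fork (any joint, one pin each; joints left over stay empty), and slide the air-gate blade nose first into the gate's slot until the stripe's leading edge is level with the slot's mouth. When all that is done, turn the knob of the draught gauge until its pointer is on the red zero mark; leave the bottle, tin and tub alone.

Things in the scene. Friction and masses are not known exactly. Their poses are not given: they have to be found in the camera images.
- pin0: loose T-handled pin lying on the bench (absent in some starts): steel shaft 12 mm thick, rounded nose; red cross-bar and square tail. Origin on the shaft axis at the cross-bar's nose-side face; x points to the nose (x = +55 mm). Cross-bar x -10 to 0, 36 wide (y), 12 thick (z); tail 12 x 12, x -38 to -10. Lies level, axis 6 mm above the bench, either way up. 90 g
- pin1: loose T-handled pin lying on the bench (absent in some starts): steel shaft 12 mm thick, rounded nose; red cross-bar and square tail. Origin on the shaft axis at the cross-bar's nose-side face; x points to the nose (x = +55 mm). Cross-bar x -10 to 0, 36 wide (y), 12 thick (z); tail 12 x 12, x -38 to -10. Lies level, axis 6 mm above the bench, either way up. 90 g
- pin2: loose T-handled pin lying on the bench (absent in some starts): steel shaft 12 mm thick, rounded nose; red cross-bar and square tail. Origin on the shaft axis at the cross-bar's nose-side face; x points to the nose (x = +55 mm). Cross-bar x -10 to 0, 36 wide (y), 12 thick (z); tail 12 x 12, x -38 to -10. Lies level, axis 6 mm above the bench, either way up. 90 g
- pin3: loose T-handled pin lying on the bench (absent in some starts): steel shaft 12 mm thick, rounded nose; red cross-bar and square tail. Origin on the shaft axis at the cross-bar's nose-side face; x points to the nose (x = +55 mm). Cross-bar x -10 to 0, 36 wide (y), 12 thick (z); tail 12 x 12, x -38 to -10. Lies level, axis 6 mm above the bench, either way up. 90 g
- pin4: loose T-handled pin lying on the bench (absent in some starts): steel shaft 12 mm thick, rounded nose; red cross-bar and square tail. Origin on the shaft axis at the cross-bar's nose-side face; x points to the nose (x = +55 mm). Cross-bar x -10 to 0, 36 wide (y), 12 thick (z); tail 12 x 12, x -38 to -10. Lies level, axis 6 mm above the bench, either way up. 90 g
- hole0 (a point): mouth of one of five like pin holes along the hearth's front, on the fork's robot-side face, 38 mm above the bench; x points level into it. Hole 15.5 mm wide, 32 mm deep right through fork cheek, brown pan tongue and rear cheek (42 mm wide, top at 54 mm); neighbours 70 mm apart. Open bench in front; pan behind, 70 mm high
- hole1 (a point): mouth of one of five like pin holes along the hearth's front, on the fork's robot-side face, 38 mm above the bench; x points level into it. Hole 15.5 mm wide, 32 mm deep right through fork cheek, brown pan tongue and rear cheek (42 mm wide, top at 54 mm); neighbours 70 mm apart. Open bench in front; pan behind, 70 mm high
- hole2 (a point): mouth of one of five like pin holes along the hearth's front, on the fork's robot-side face, 38 mm above the bench; x points level into it. Hole 15.5 mm wide, 32 mm deep right through fork cheek, brown pan tongue and rear cheek (42 mm wide, top at 54 mm); neighbours 70 mm apart. Open bench in front; pan behind, 70 mm high
- hole3 (a point): mouth of one of five like pin holes along the hearth's front, on the fork's robot-side face, 38 mm above the bench; x points level into it. Hole 15.5 mm wide, 32 mm deep right through fork cheek, brown pan tongue and rear cheek (42 mm wide, top at 54 mm); neighbours 70 mm apart. Open bench in front; pan behind, 70 mm high
- hole4 (a point): mouth of one of five like pin holes along the hearth's front, on the fork's robot-side face, 38 mm above the bench; x points level into it. Hole 15.5 mm wide, 32 mm deep right through fork cheek, brown pan tongue and rear cheek (42 mm wide, top at 54 mm); neighbours 70 mm apart. Open bench in front; pan behind, 70 mm high
- blade: loose steel air-gate blade 110 x 50 x 4 mm lying flat, with a blue upright grip tab. Origin on its underside, in the middle, right below the set line; x points to its nose (x = +55 mm). The set line is the nose-side edge of the yellow stripe across its top. Tab x -50 to -20 mm, 12 mm wide (y), z 4 to 38 mm. 120 g
- slot_mouth (a point): mouth of the air gate's level slot, in the robot-side face of an aluminium block with a dark pipe stub: middle of the slot's floor, 28 mm above the bench; x points level into it. Slot 56 mm wide, 8 high, 70 deep, open at the back; a sill level with its floor, 90 mm wide, stands 30 mm out in front. Block 90 mm wide, top at 52 mm, stub to 78 mm
- dial (a joint): angle of the draught gauge's pointer knob, rad; 0 = pointer on the red zero mark, growing counter-clockwise seen from above; turns stiffly within -2.8 to 2.8 and stays where it is left
- dial_grip (a point): on the knob's upright axis, 59 mm above the bench, at gripping height; turns with the knob. x points along its bar and orange pointer. Bar 34 mm long (x), 12 mm wide (y), 43 to 73 mm above the bench, on a green gauge box 90 x 90 x 36 mm with a white face
- bottle: bystander, leave alone: glass bottle with brass cap, 60 mm wide, 150 mm high; origin at the centre of its underside
- tin: bystander, leave alone: open green tin, 84 mm wide, 85 mm high; origin at the centre of its underside
- tub: bystander, leave alone: closed white tub, 90 mm wide, 65 mm high; origin at the centre of its underside
There are look-alikes about, which are no part of the job. What is shaped like the pin4 but turquoise is not meant.

How it is judged:
By the outcome, as a careful person would: the job done as asked, in the order asked, and still so for the second after the job is handed in, with the robot touching nothing.
Of pin0, pin1, pin2, pin3, pin4 only 3 to 5 are there at a start; the rules pass over those that are not, and their reading is None.
At some moment in a run one of pin0, pin1, pin2, pin3, pin4, blade may be knocked a few centimetres aside while the robot is not near it.
Once in a run the grip may slacken for a moment while it holds something.
It also fails if it takes over 210 s, if anything falls off the work surface, if the arm or the gripper's body presses on something with over 40 N, if the wrist force passes 120 N, or if a joint passes its speed limit or range.

## Working session

There is one attempt and no reset: what is moved stays moved. The work goes in short steps, Python scripts to look and compute and a shell command to move; the robot and the scene stay as the last step left them, time stands still between calls to the robot, and variables do not carry over. Pictures are saved under pics/ and viewed, at most 14 in all, crops included, and the job is handed in when it is done.

```bash
ls; mkdir -p pics; cat > h.py <<'E'
from rig import *
import numpy as np, cv2
def snap(n,f):
    c=get_calibration(n); im=np.array(capture(n)); cv2.imwrite(f'pics/{f}.png',im[:,:,::-1]); np.save(f'pics/{f}.npy',np.array([c['intrinsics'],c['k1'],c['T']],dtype=object),allow_pickle=True); return im,c
def load(f):
    a=np.load(f'pics/{f}.npy',allow_pickle=True); return cv2.imread(f'pics/{f}.png')[:,:,::-1],dict(intrinsics=a[0],k1=a[1],T=a[2])
def ray(c,u,v):
    K=np.array(c['intrinsics'],float);T=np.array(c['T'],float)
    p=cv2.undistortPoints(np.array([[[u,v]]],float),K,np.array([c['k1'],0,0,0],float))[0,0]
    return T[:3,3],T[:3,:3]@np.array([p[0],-p[1],-1])
def onz(c,u,v,z):
    o,d=ray(c,u,v); return o+d*(z-o[2])/d[2]
def proj(c,P):
    T=np.array(c['T'],float);q=T[:3,:3].T@(np.array(P,float)-T[:3,3]);x=np.array([q[0],-q[1]])/-q[2]
    x=x*(1+c['k1']*(x@x)); K=np.array(c['intrinsics'],float); return K[:2,:2]@x+K[:2,2]
E
python3 - <<'E'
from h import *
for n in('scene','side','wrist'):
    im,c=snap(n,n+'0'); print(n,np.round(np.array(c['T'],float),2).tolist(),c['k1'],np.array(c['intrinsics']).tolist())
a=[load(n+'0')[0] for n in('scene','side')]
print(get_obs())
E
```

```text
pics
scene [[-0.7, -0.59, 0.4, 941.02], [0.72, -0.58, 0.39, 448.52], [0.0, 0.56, 0.83, 968.74], [0.0, 0.0, 0.0, 1.0]] -0.06552239606479994 [[421.89629548376155, 0.0, 323.63571085991776], [0.0, 421.89629548376155, 194.69470725799954], [0.0, 0.0, 1.0]]
side [[0.72, 0.44, -0.55, -22.25], [-0.7, 0.46, -0.55, -474.04], [0.01, 0.77, 0.64, 642.7], [0.0, 0.0, 0.0, 1.0]] -0.08366187988860753 [[378.1591572446667, 0.0, 318.93349842599014], [0.0, 378.1591572446667, 192.9562493901568], [0.0, 0.0, 1.0]]
wrist [[0.25, -0.93, -0.27, 63.56], [0.97, 0.24, 0.07, 576.87], [-0.0, -0.28, 0.96, 385.03], [0.0, 0.0, 0.0, 1.0]] 0.014613303855649068 [[281.86020257953476, 0.0, 319.35393201457805], [0.0, 281.86020257953476, 205.46497609561027], [0.0, 0.0, 1.0]]
{'time': 0.15, 'q': array([ 1.19499478e+00,  2.76407986e-01,  1.50581814e+00, -1.13993009e-05,
        1.36068654e+00, -1.21004071e-01]), 'joint_vel': array([ 0.00037707, -0.00227006, -0.00407876,  0.00118225,  0.00193225,
       -0.00149906]), 'joint_torque': array([ 1.95778492e-03, -4.04929841e+01, -2.37429607e+01,  7.04127015e-02,
        3.15142481e-02, -1.15770999e-04]), 'position': array([144.79836782, 556.07413523, 229.83687004]), 'tcp_rot': array([-1.56863436e-04,  1.27053183e-01,  9.91895687e-01, -6.41115832e-04]), 'ft_force': array([ 0.02232787, -0.6956184 , -0.26083201]), 'ft_torque': array([ 0.03704024, -0.04384922,  0.00273201]), 'finger_force': 0.0, 'grip_width': 1.0044296728524247}
```

View pics/scene0.png

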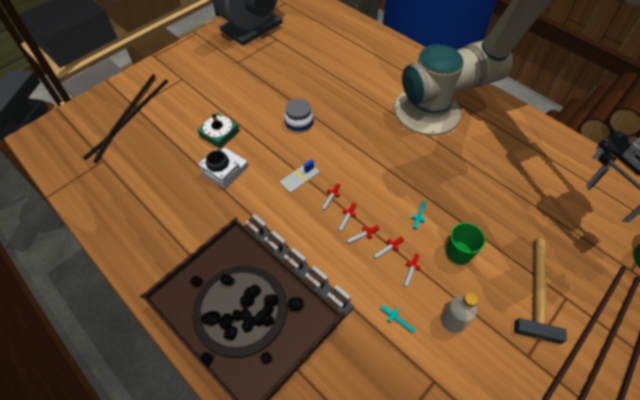

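View pics/side0.png

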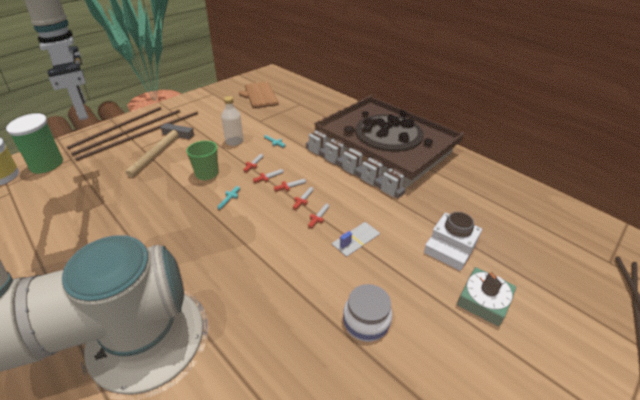

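The scene camera shows 5 red pins (about (333,192) to (413,265)), two turquoise decoys, the blade at (300,177), the gate at (220,165), the gauge at (217,127), and five forks from (257,222) to (340,295). The side camera agrees.

```bash
cat >> h.py <<'E'
def blobs(im,kind,amin=8):
    h=cv2.cvtColor(np.ascontiguousarray(im),cv2.COLOR_RGB2HSV).astype(int);H,S,V=h[...,0],h[...,1],h[...,2]
    m={'red':((H<6)|(H>173))&(S>170)&(V>90),'blue':(H>105)&(H<130)&(S>140)&(V>60)}[kind]
    n,l,s,ce=cv2.connectedComponentsWithStats(m.astype(np.uint8))
    return [(s[i,4],ce[i],l==i) for i in range(1,n) if s[i,4]>=amin]
E
python3 - <<'E'
from h import *
for n in('scene','side'):
    im,c=load(n+'0')
    for k,z in(('red',6),('blue',20)):
        for a,ce,m in blobs(im,k): print(n,k,a,np.round(ce),np.round(onz(c,*ce,z)[:2]))
im,c=load('scene0'); print('forks',[np.round(onz(c,u,v,54)) for u,v in((257,222),(340,295))],'gate',onz(c,220,165,52),'dial',onz(c,217,123,73))
cv2.imwrite('pics/w.png',cv2.resize(load('wrist0')[0][:,:,::-1],(640,400)))
E
```

```text
scene red 66 [335. 190.] [438.   5.]
scene red 71 [351. 210.] [455.  80.]
scene red 88 [370. 230.] [467. 159.]
scene red 91 [395. 243.] [449. 230.]
scene red 86 [414. 262.] [458. 297.]
scene blue 4041 [440.  20.] [-426. -245.]
scene blue 9 [296. 128.] [ 359. -231.]
scene blue 62 [308. 165.] [ 435. -101.]
forks [array([670., -46.,  54.]), array([665., 234.,  54.])] gate [ 621.9168126  -259.38790502   52.        ] dial [ 538.89742291 -374.01869606   73.        ]
```

View pics/w.png

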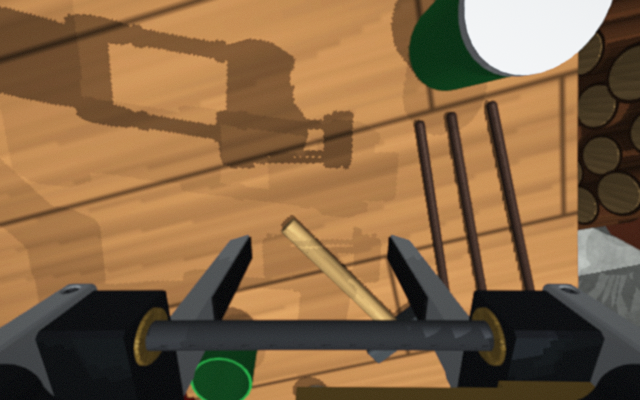

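```bash
cat >> h.py <<'E'
def yaw(o):
    w,x,y,z=o['tcp_rot']; return np.degrees(np.arctan2(2*(x*y+w*z),1-2*(y*y+z*z)))
def plan(p,y,wps):  # start pos, yaw; waypoints (x,y,z,yaw): shifts in tool axes (fractions), turn fraction
    p=np.array(p,float)
    for w in wps:
        t=np.radians(y);d=np.array(w[:3])-p;c,s=np.cos(t),np.sin(t)
        print(np.round([(c*d[0]+s*d[1])/100,(s*d[0]-c*d[1])/100,-d[2]/100,((y-w[3]+180)%360-180)/60],3).tolist()); p=np.array(w[:3],float);y=w[3]
E
python3 - <<'E'
from h import *
plan([144.9,556.5,230.5],yaw(get_obs()),[(215,485,230,131),(285,415,230,96.5),(355,345,230,62),(415,275,230,28),(460,195,230,0),(500,115,180,0)])
E
```

```text
[-0.859, -0.515, 0.005, 0.573]
[-0.988, 0.069, -0.0, 0.575]
[-0.775, 0.616, -0.0, 0.575]
[-0.336, 0.858, -0.0, 0.567]
[0.022, 0.918, -0.0, 0.467]
[0.4, 0.8, 0.5, 0.0]
```

```bash
python3 -m jog '[[-0.17,-0.10,0,0.11,1],[-0.34,-0.2,0,0.23,1],[-0.51,-0.3,0,0.34,1],[-0.68,-0.4,0,0.46,1],[-0.86,-0.515,0,0.573,1]]'
python3 -m jog '[[-0.2,0.01,0,0.115,1],[-0.4,0.03,0,0.23,1],[-0.6,0.04,0,0.345,1],[-0.8,0.055,0,0.46,1],[-0.99,0.07,0,0.575,1]]'
python3 -m jog '[[-0.155,0.123,0,0.115,1],[-0.31,0.246,0,0.23,1],[-0.465,0.37,0,0.345,1],[-0.62,0.49,0,0.46,1],[-0.775,0.616,0,0.575,1]]'
python3 -m jog '[[-0.07,0.17,0,0.113,1],[-0.14,0.34,0,0.226,1],[-0.2,0.51,0,0.34,1],[-0.27,0.69,0,0.453,1],[-0.336,0.858,0,0.567,1]]'
python3 -m jog '[[0,0.18,0,0.1,1],[0,0.36,0,0.2,1],[0,0.55,0,0.3,1],[0.02,0.74,0,0.4,1],[0.02,0.92,0,0.467,1]]'
python3 -m jog '[[0.08,0.16,0.1,0,1],[0.16,0.32,0.2,0,1],[0.24,0.48,0.3,0,1],[0.32,0.64,0.4,0,1],[0.4,0.8,0.5,0,1]]'
python3 -m jog '[[0,0,0,0,1],[0,0,0,0,1]]'
python3 - <<'E'
from h import *
o=get_obs();print(o['time'],o['position'],yaw(o),o['q'])
snap('wrist','w1')
E
```

```text
time: 0.57
position: [215.5, 484.3, 230.1]
tcp_rot: [-0.0, 0.417, 0.909, -0.0]
ft_force: [-0.6, -0.4, -0.1]
grip_width: 1.001
finger_force: 0.0
time: 0.98
position: [285.9, 413.8, 230.2]
tcp_rot: [0.0, 0.668, 0.744, -0.0]
ft_force: [0.7, 0.9, 0.6]
grip_width: 0.997
finger_force: 0.0
time: 1.4
position: [355.8, 344.0, 230.3]
tcp_rot: [-0.0, 0.859, 0.513, -0.0]
ft_force: [-1.0, -0.4, 0.4]
grip_width: 1.001
finger_force: 0.0
time: 1.82
position: [415.9, 274.0, 230.2]
tcp_rot: [0.0, 0.971, 0.239, -0.0]
ft_force: [0.1, 0.3, 0.5]
grip_width: 1.003
finger_force: 0.0
time: 2.23
position: [460.9, 193.7, 230.2]
tcp_rot: [0.0, 1.0, -0.003, -0.0]
ft_force: [-1.1, -0.0, 0.3]
grip_width: 1.004
finger_force: 0.0
time: 2.65
position: [500.4, 113.8, 179.8]
tcp_rot: [-0.0, 1.0, -0.0, -0.0]
ft_force: [0.6, 1.2, 0.6]
grip_width: 1.001
finger_force: 0.0
time: 2.82
position: [500.0, 114.2, 179.8]
tcp_rot: [-0.0, 1.0, -0.001, -0.001]
ft_force: [-1.0, 0.5, -0.7]
grip_width: 0.999
finger_force: 0.0
2.8167 [500.01695042 114.19739396 179.77913544] -0.12759468185741105 [8.84186307e-02 2.19102402e-01 1.71561832e+00 5.79692616e-04
 1.20890231e+00 1.66123649e+00]
```

View pics/w1.png

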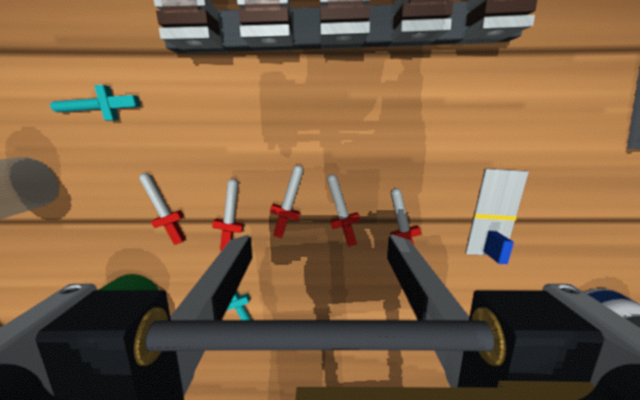

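The wrist view shows five pins with noses up towards the forks, the blade at (495,215) with its stripe at row 216, and the forks along the top at rows 0–50, columns 185–510. I'll measure the pins and zoom in on the forks from a bit further forward and lower.

```bash
python3 -m jog '[[0.1,0,0.1,0,1],[0.2,0.05,0.2,0,1],[0.3,0.1,0.3,0,1],[0.4,0.15,0.4,0,1],[0.5,0.2,0.5,0,1]]' >/dev/null
python3 -m jog '[[0,0,0,0,1],[0,0,0,0,1]]' | head -2
cat >> h.py <<'E'
def pins(im,c,amin=60,zr=10):
    h=cv2.cvtColor(np.ascontiguousarray(im),cv2.COLOR_RGB2HSV).astype(int)
    out=[]
    g=((h[...,1]<60)&(h[...,2]>110)).astype(np.uint8)
    n,l,s,ce=cv2.connectedComponentsWithStats(g)
    for a,cc,m in blobs(im,'red',amin):
        dil=cv2.dilate(m.astype(np.uint8),np.ones((7,7)))
        ids=[i for i in np.unique(l[dil>0]) if i and 25<s[i,4]<3000]
        if not ids: continue
        i=max(ids,key=lambda i:s[i,4])
        W=lambda msk,z:np.array([onz(c,u,v,z) for v,u in zip(*np.nonzero(msk))])[:,:2]
        R=W(m,zr);S=W(l==i,zr);d=S.mean(0)-R.mean(0);d/=np.linalg.norm(d)
        e=np.array([-d[1],d[0]])
        r=(R-R.mean(0))@d; sx=(S-R.mean(0))@d
        o=R.mean(0)+d*14.2
        out.append((o,np.degrees(np.arctan2(d[1],d[0])),r.min()-14.2,r.max()-14.2,sx.max()-14.2,np.ptp((R-R.mean(0))@e),a))
    return out
E
python3 - <<'E'
from h import *
im,c=load('w1')
for p in pins(im,c): print(np.round(p[0],1),np.round(p[1:],1))
o=get_obs();print(o['position'],yaw(o))
im,c=snap('wrist','w2')
cr=im[0:200,120:520]; cv2.imwrite('pics/c2.png',cv2.resize(cr,None,fx=2,fy=2,interpolation=cv2.INTER_CUBIC)[:,:,::-1])
E
```

```text
time: 3.45
position: [550.4, 94.2, 129.1]
[481.5 154.7] [-18.3 -38.4   1.   55.2  35.  404. ]
[473.2 302.3] [ 1.85e+01 -3.78e+01  1.00e-01  5.42e+01  3.63e+01  4.30e+02]
[466.6 226.1] [-11.7 -40.   -2.3  52.6  35.9 364. ]
[550.41636985  94.17925148 129.12349473] -0.07152754774936827
```

View pics/c2.png

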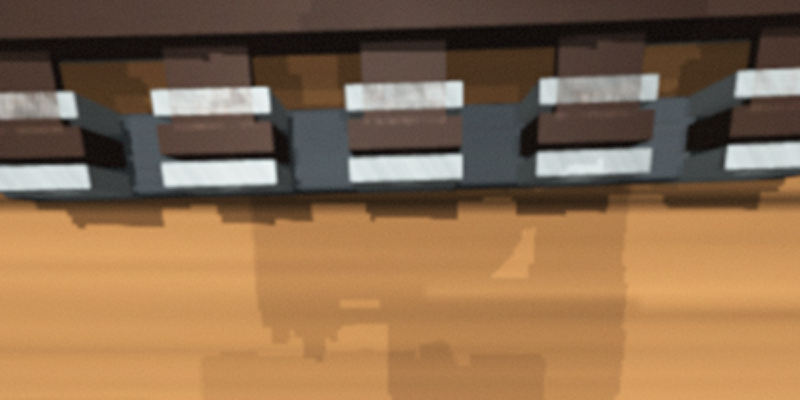

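The front cheek tops show as white bars (crop rows 145–190) at a pitch of about 185 crop px, so the row is slightly tilted. I'll extract these bars at z=54.

```bash
python3 - <<'E'
from h import *
im,c=load('w2')
h=cv2.cvtColor(np.ascontiguousarray(im),cv2.COLOR_RGB2HSV).astype(int)
m=((h[...,1]<50)&(h[...,2]>140)).astype(np.uint8); m[130:]=0
n,l,s,ce=cv2.connectedComponentsWithStats(m)
P=[]
for i in range(1,n):
    if s[i,4]<150: continue
    W=np.array([onz(c,u,v,54)[:2] for v,u in zip(*np.nonzero(l==i))])
    (q,(a,b),t)=cv2.minAreaRect(W.astype(np.float32)); lo,hi=W.min(0),W.max(0)
    print(s[i],'cen',np.round(q,1),'size',round(a,1),round(b,1),round(t,1),'x',np.round([lo[0],hi[0]],1),'y',np.round([lo[1],hi[1]],1)); P.append(q)
E
```

```text
[487  33  62  16 791] cen [687.9 -48.7] size 8.5 42.6 1.4 x [683.2 692.3] y [-70.  -27.4]
[390  37  60  15 689] cen [686.2  21.3] size 7.8 42.4 1.6 x [681.8 690.5] y [ 0.2 42.6]
[292  40  60  16 767] cen [684.1  92. ] size 8.5 42.8 1.8 x [679.4 689. ] y [ 70.5 113.4]
[195  43  60  15 797] cen [682.4 162.3] size 8.8 43.0 1.5 x [677.9 687.1] y [140.9 183.9]
[ 98  46  61  14 684] cen [680.5 232.5] size 7.9 42.6 1.5 x [676.1 684.8] y [211.2 253.8]
[482  70  60  15 723] cen [663.9 -49.3] size 8.9 42.5 1.0 x [659.2 668.5] y [-70.6 -28. ]
[388  74  58  14 699] cen [661.8  20.8] size 8.4 42.7 1.6 x [657.5 666.4] y [-0.5 42.2]
[294  77  58  14 704] cen [660.   91.3] size 8.5 43.1 1.5 x [655.7 664.6] y [ 69.7 112.8]
[200  80  59  14 715] cen [658.1 161.6] size 8.7 43.2 1.6 x [653.5 662.6] y [140.  183.3]
[106  82  59  14 696] cen [656.4 231.9] size 8.4 42.6 1.4 x [651.7 661. ] y [210.6 253.3]
```

```bash
python3 - <<'E'
from h import *
im,c=load('scene0'); print('tin top',onz(c,466,235,85),'bottle cap',onz(c,470,299,150))
im,c=load('w2')
for p in pins(im,c): print(np.round(p[0],1),np.round(p[1:],1))
o=get_obs(); print(o['position'],yaw(o))
plan(o['position'],0,[(495,187,105,9),(450,280,80,18.5),(449.5,294.4,27,18.5),(449.5,294.4,59,18.5),(500,262,59,1.5),(552.2,229.1,59,1.5)])
E
```

```text
tin top [354.83224117 357.2757626   85.        ] bottle cap [517.29698017 453.4008993  150.        ]
[480.3 154.9] [-17.9 -37.7   1.2  53.3  34.5 447. ]
[478.9 304.2] [ 17.7 -27.4  -4.8  48.5  36.8 369. ]
[475.1  86.6] [  5.6 -30.7  -5.4  13.6  33.8 220. ]
[473.6 231.7] [-30.2 -21.1  -8.   47.2  12.4  98. ]
[450.1   8.3] [ 11.9 -36.4   1.3  28.3  24.7 340. ]
[550.23167813  94.43606892 129.80115417] -0.05487565057650073
[-0.552, -0.926, 0.248, -0.15]
[-0.299, -0.989, 0.25, -0.158]
[0.041, -0.138, 0.53, 0.0]
[0.0, 0.0, -0.32, 0.0]
[0.376, 0.467, -0.0, 0.283]
[0.513, 0.343, -0.0, 0.0]
```

```bash
python3 -m jog '[[-0.11,-0.18,0.05,-0.03,1],[-0.22,-0.37,0.1,-0.06,0.6],[-0.33,-0.55,0.15,-0.09,0.4],[-0.44,-0.74,0.2,-0.12,0.4],[-0.552,-0.926,0.248,-0.15,0.4]]' |grep pos
python3 -m jog '[[-0.06,-0.2,0.05,-0.03,0.4],[-0.12,-0.4,0.1,-0.06,0.4],[-0.18,-0.6,0.15,-0.09,0.4],[-0.24,-0.8,0.2,-0.12,0.4],[-0.3,-0.99,0.25,-0.158,0.4]]'|grep pos
python3 -m jog '[[0.04,-0.138,0.03,0,0.4],[0.04,-0.138,0.15,0,0.4],[0.04,-0.138,0.3,0,0.4],[0.04,-0.138,0.45,0,0.4],[0.04,-0.138,0.53,0,0.4]]'|grep pos
python3 -m jog '[[0,0,0,0,0.4],[0,0,0,0,0],[0,0,0,0,0],[0,0,0,0,0],[0,0,0,0,0]]' 40
python3 -m jog '[[0,0,0,0,0],[0,0,0,0,0],[0,0,-0.1,0,0],[0,0,-0.2,0,0],[0,0,-0.32,0,0]]'
```

```text
position: [494.5, 188.2, 106.2]
position: [449.5, 281.5, 81.3]
position: [448.6, 294.7, 27.1]
time: 5.17
position: [450.1, 294.9, 28.5]
tcp_rot: [-0.0, 0.987, 0.16, 0.001]
ft_force: [-0.1, 0.0, 0.6]
grip_width: 0.156
finger_force: 0.3
time: 5.58
position: [449.2, 294.6, 60.3]
tcp_rot: [0.0, 0.987, 0.16, -0.001]
ft_force: [0.2, -0.7, -1.0]
grip_width: 0.122
finger_force: 40.0
```

```bash
python3 -m jog '[[0.07,0.09,0,0.06,0],[0.15,0.18,0,0.12,0],[0.22,0.28,0,0.17,0],[0.3,0.37,0,0.23,0],[0.376,0.467,0,0.283,0]]'|grep pos
python3 -m jog '[[0.1,0.07,0,0,0],[0.2,0.14,0,0,0],[0.3,0.21,0,0,0],[0.4,0.28,0,0,0],[0.513,0.343,0,0,0]]'|grep pos
python3 -m jog '[[0,0,0,0,0],[0,0,0,0,0],[0,0,0,0,0]]'
cat >> h.py <<'E'
def steel(im,smax=60,vmin=110):
    h=cv2.cvtColor(np.ascontiguousarray(im),cv2.COLOR_RGB2HSV).astype(int)
    return ((h[...,1]<smax)&(h[...,2]>vmin)).astype(np.uint8)
def align(im,c,zs=42):
    """held pin: shaft between red bar and fork; fork bars z=54"""
    R=max(blobs(im,'red',60),key=lambda b:-abs(b[1][0]-320)-0*b[0])
    n,l,s,ce=cv2.connectedComponentsWithStats(steel(im)); W=lambda k,z:np.array([onz(c,u,v,z)[:2] for v,u in zip(*np.nonzero(k))])
    bars=[];sh=None
    for i in range(1,n):
        if s[i,4]<60 or s[i,1]>R[1][1]+5: continue
        w,hh=s[i,2],s[i,3]
        if 45<w and 8<hh<40 and s[i,4]<3500: q=W(l==i,54);bars.append((q.mean(0),np.ptp(q,0)))
        elif abs(ce[i][0]-R[1][0])<40 and hh>w: sh=W(l==i,zs) if sh is None or len(sh)<s[i,4] else sh
    return R,sh,bars
E
python3 - <<'E'
from h import *
o=get_obs();print(o['position'],yaw(o)); im,c=snap('wrist','w3')
R,sh,bars=align(im,c)
print(R[0],R[1]); 
for b in bars: print(np.round(b,1).tolist())
if sh is not None:
    m=sh.mean(0);u,s,v=np.linalg.svd(sh-m,full_matrices=False);print(m,v[0],s, sh.max(0))
cv2.imwrite('pics/c3.png',cv2.resize(im[0:300,120:520],None,fx=2,fy=2)[:,:,::-1])
E
```

```text
position: [500.6, 262.2, 60.6]
position: [552.9, 228.6, 59.7]
time: 6.67
position: [551.7, 229.3, 59.4]
tcp_rot: [-0.0, 1.0, 0.013, -0.001]
ft_force: [0.5, -0.2, -0.8]
grip_width: 0.122
finger_force: 40.0
[551.65592342 229.33920599  59.42739747] 1.4740084658125032
1203 [320.07730673 233.20947631]
[[683.7, 95.5], [8.7, 37.4]]
[[682.5, 161.5], [9.3, 43.0]]
[[680.4, 227.2], [8.9, 34.0]]
[[660.3, 90.2], [9.4, 43.2]]
[[658.4, 160.4], [9.4, 43.2]]
[[656.4, 231.3], [9.6, 43.1]]
[604.09856478 230.29047445] [-0.99980707 -0.01964213] [602.67710313 119.32046325] [630.697072   235.81795838]
```

View pics/c3.png

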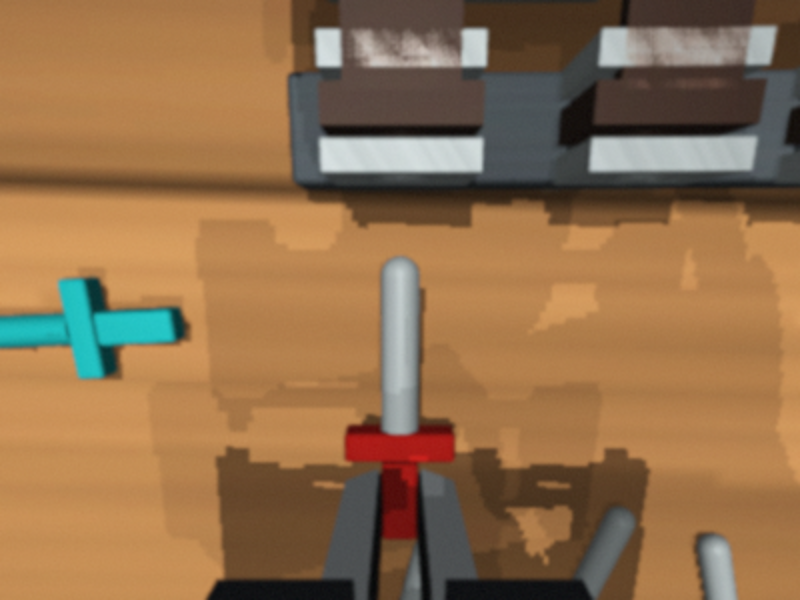

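The held pin lines up with the fork at crop (400,155): y 231.3 against 231.3 at the mouth. I'll push it in.

```bash
python3 -m jog '[[0.08,0,0,0,0],[0.16,0,0,0,0],[0.24,0,0,0,0],[0.32,0,0,0,0],[0.4,0,0,0,0]]' 60
python3 -m jog '[[0.07,0,0,0,0],[0.14,0,0,0,0],[0.21,0,0,0,0],[0.28,0,0,0,0],[0.33,0,0,0,0]]'
python3 -m jog '[[0.01,0,0,0,0],[0.02,0,0,0,0],[0.03,0,0,0,0],[0.04,0,0,0,0]]'
python3 - <<'E'
from h import *
o=get_obs();print(o['position'],yaw(o),o['ft_force'])
E
```

```text
time: 7.13
position: [593.4, 230.6, 59.7]
tcp_rot: [-0.0, 1.0, 0.013, 0.0]
ft_force: [0.6, 0.1, -1.9]
grip_width: 0.121
finger_force: 60.0
time: 7.55
position: [625.7, 231.2, 59.4]
tcp_rot: [-0.0, 1.0, 0.013, -0.0]
ft_force: [-0.0, 0.1, -2.0]
grip_width: 0.12
finger_force: 60.0
time: 7.88
position: [628.2, 231.2, 59.4]
tcp_rot: [0.0, 1.0, 0.013, -0.001]
ft_force: [-1.8, 0.1, -1.6]
grip_width: 0.12
finger_force: 60.0
[628.15075772 231.22935943  59.42152073] 1.4853887852722012 [-1.7547182   0.07938232 -1.63645716]
```

```bash
python3 -m jog '[[0.01,0,0,0,0],[0.02,0,0,0,0],[0.03,0,0,0,0],[0.03,0,0,0,0]]'
python3 - <<'E'
from h import *
im,c=snap('wrist','w4')
cv2.imwrite('pics/c4.png',cv2.resize(im[100:350,200:440],None,fx=3,fy=2.4)[:,:,::-1])
E
```

```text
time: 8.22
position: [628.3, 231.2, 59.3]
tcp_rot: [0.0, 1.0, 0.013, -0.004]
ft_force: [-7.6, -0.9, 2.1]
grip_width: 0.119
finger_force: 60.0
```

View pics/c4.png

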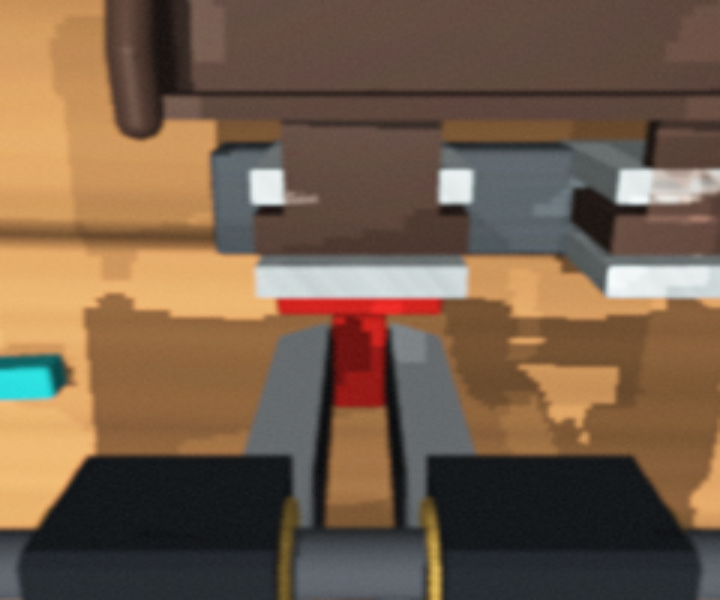

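The bar is against the fork, so I release, rise and hover over pin 4.

```bash
python3 - <<'E'
from h import *
plan([630.5,231.3,59.4],1.5,[(627.5,231.3,59.4,1.5),(627.5,231.3,125,1.5),(533,231,125,-6),(443,231,120,-11.7)])
E
python3 -m jog '[[-0.02,0,0,0,0],[-0.02,0,0,0,0.3],[-0.02,0,0,0,0.3],[-0.02,0,0,0,0.3],[-0.02,0,0,0,0.3]]'
python3 -m jog '[[0,0,-0.05,0,0.3],[0,0,-0.15,0,0.3],[0,0,-0.3,0,0.3],[0,0,-0.5,0,0.3],[0,0,-0.65,0,0.3]]'
python3 -m jog '[[-0.2,0,0,0.03,0.3],[-0.4,0,0,0.06,0.4],[-0.6,0,0,0.09,0.6],[-0.8,0,0,0.11,0.6],[-0.945,-0.02,0,0.125,0.6]]' |grep pos
```

```text
[-0.03, -0.001, -0.0, 0.0]
[0.0, 0.0, -0.656, 0.0]
[-0.945, -0.022, -0.0, 0.125]
[-0.895, 0.094, 0.05, 0.095]
time: 8.68
position: [631.3, 231.5, 60.3]
tcp_rot: [-0.0, 1.0, 0.013, 0.001]
ft_force: [0.4, 0.6, -0.4]
grip_width: 0.3
finger_force: 0.0
time: 9.1
position: [631.0, 231.5, 127.1]
tcp_rot: [-0.0, 1.0, 0.013, 0.001]
ft_force: [0.0, 0.1, 1.1]
grip_width: 0.299
finger_force: 0.0
position: [534.3, 230.7, 125.9]
```

```bash
python3 -m jog '[[-0.18,0.02,0,0.02,0.6],[-0.36,0.04,0.01,0.04,0.6],[-0.54,0.06,0.03,0.06,0.6],[-0.72,0.08,0.05,0.08,0.6],[-0.91,0.094,0.05,0.095,0.6]]' |grep pos
python3 -m jog '[[0,0,0,0,0.6],[0,0,0,0,0.6]]' |grep pos
cat > look.py <<'E'
from h import *
import sys
o=get_obs();print(o['time'],o['position'],yaw(o)); im,c=snap('wrist',sys.argv[1])
for p in pins(im,c): print(np.round(p[0],1),np.round(p[1:],1))
E
python3 look.py w5
```

```text
position: [443.9, 231.1, 120.5]
position: [444.5, 231.4, 120.8]
10.1 [444.53336075 231.37218795 120.81602825] -11.653067879809198
[471.2  83.7] [ 18.6 -38.4   1.2  54.9  35.8 788. ]
[453.7   7.6] [ 18.7 -38.1   0.9  55.8  35.8 790. ]
[482.3 154.4] [-1.77e+01 -3.83e+01 -2.00e-01  5.40e+01  3.64e+01  7.58e+02]
[465.1 225.9] [-1.08e+01 -3.80e+01  1.00e-01  5.44e+01  3.51e+01  6.67e+02]
```

```bash
python3 - <<'E'
from h import *
plan([444.3,231.3,120.7],-11.7,[(441,230.5,60,-10.8),(441,230.5,27.5,-10.8),(441,230.5,59.5,-10.8),(500,190,59.5,-4),(554.5,158.4,59.5,1.5)])
E
```

```text
[-0.031, 0.015, 0.607, -0.015]
[0.0, -0.0, 0.325, 0.0]
[0.0, -0.0, -0.32, 0.0]
[0.655, 0.287, -0.0, -0.113]
[0.566, 0.277, -0.0, -0.092]
```

```bash
cat > al.py <<'E'
from h import *
import sys
o=get_obs();print(o['time'],o['position'],yaw(o),o['grip_width']); im,c=snap('wrist',sys.argv[1])
R,sh,bars=align(im,c)
b=min([b for b in bars if b[1][1]>41],key=lambda b:b[0][0]+abs(b[0][1]-o['position'][1]))
m=sh.mean(0);u,s,v=np.linalg.svd(sh-m,full_matrices=False);d=v[0]*np.sign(v[0][0])
mx=b[0][0]-4.3
print('bar',np.round(b,1).tolist(),'shaft',m,'yaw',np.degrees(np.arctan2(d[1],d[0])),'nose',sh[:,0].max(),'gap bar-to-fork',mx-sh[:,0].max()+55)
print('y at mouth with yaw1.5:',m[1]+.0267*(mx-m[0]),'fitted',m[1]+d[1]/d[0]*(mx-m[0]),'hole',b[0][1]-.11)
E
python3 -m jog '[[-0.03,0.015,0.1,-0.015,0.5],[-0.03,0.015,0.2,-0.015,0.4],[-0.03,0.015,0.35,-0.015,0.4],[-0.03,0.015,0.5,-0.015,0.4],[-0.03,0.015,0.607,-0.015,0.4]]'|grep pos
python3 -m jog '[[0,0,0.1,0,0.4],[0,0,0.2,0,0.4],[0,0,0.3,0,0.4],[0,0,0.325,0,0.4],[0,0,0.325,0,0.4]]' |grep pos
python3 -m jog '[[0,0,0,0,0],[0,0,0,0,0],[0,0,0,0,0],[0,0,0,0,0],[0,0,0,0,0]]' 50|grep -v ft
python3 -m jog '[[0,0,0,0,0],[0,0,-0.05,0,0],[0,0,-0.15,0,0],[0,0,-0.25,0,0],[0,0,-0.32,0,0]]' |grep -v ft
python3 -m jog '[[0.13,0.06,0,-0.02,0],[0.26,0.12,0,-0.04,0],[0.39,0.18,0,-0.06,0],[0.52,0.24,0,-0.09,0],[0.655,0.287,0,-0.113,0]]'|grep pos
python3 -m jog '[[0.11,0.05,0,-0.02,0],[0.22,0.1,0,-0.04,0],[0.33,0.15,0,-0.06,0],[0.45,0.22,0,-0.08,0],[0.566,0.277,0,-0.092,0]]'|grep pos
python3 -m jog '[[0,0,0,0,0],[0,0,0,0,0],[0,0,0,0,0]]' |grep pos
python3 al.py w6
```

```text
position: [441.8, 230.1, 57.6]
position: [441.6, 230.1, 25.8]
time: 11.4
position: [441.2, 230.3, 26.6]
tcp_rot: [-0.0, 0.996, -0.094, 0.0]
grip_width: 0.122
finger_force: 50.0
time: 11.82
position: [441.0, 230.3, 59.4]
tcp_rot: [-0.0, 0.996, -0.094, 0.0]
grip_width: 0.12
finger_force: 50.0
position: [500.0, 189.3, 58.8]
position: [554.7, 157.7, 58.7]
position: [553.3, 158.3, 58.4]
12.9 [553.30559706 158.34301103  58.35802948] 1.4609918193721212 0.12342132818748533
bar [[658.3, 161.2], [9.6, 43.0]] shaft [604.93391338 159.62863972] yaw 1.6043012307142586 nose 631.8142186281851 gap bar-to-fork 77.20542165385575
y at mouth with yaw1.5: 160.93922862649268 fitted 161.00341599766224 hole 161.10145521334715
```

```bash
python3 -m jog '[[0.08,0,0,0,0],[0.16,0,0,0,0],[0.24,0,0,0,0],[0.32,0,0,0,0],[0.4,0,0,0,0]]' 60|egrep 'pos|ft'
python3 -m jog '[[0.07,0,0,0,0],[0.14,0,0,0,0],[0.21,0,0,0,0],[0.28,0,0,0,0],[0.34,0,0,0,0]]'|egrep 'pos|ft'
python3 -m jog '[[0.01,0,0,0,0],[0.02,0,0,0,0],[0.03,0,0,0,0],[0.04,0,0,0,0],[0.05,0,0,0,0]]'|egrep 'pos|ft'
python3 -m jog '[[0.01,0,0,0,0],[0.02,0,0,0,0],[0.02,0,0,0,0],[0.02,0,0,0,0]]'|egrep 'pos|ft|grip'
```

```text
position: [595.5, 159.4, 58.5]
ft_force: [0.2, -0.4, -1.3]
position: [627.8, 160.0, 57.9]
ft_force: [-1.8, 0.2, -1.9]
position: [630.7, 160.1, 57.9]
ft_force: [-5.8, 0.0, -0.6]
position: [630.8, 160.1, 57.9]
ft_force: [-6.8, -0.6, 1.2]
grip_width: 0.123
```

```bash
python3 - <<'E'
from h import *
plan([632,160.1,58],1.5,[(632,160.1,125,1.5),(545,161,125,-8),(459,161.8,120,-17.7)])
E
python3 -m jog '[[-0.03,0,0,0,0],[-0.03,0,0,0,0.3],[-0.03,0,0,0,0.3],[-0.03,0,0,0,0.3],[-0.03,0,0,0,0.3]]'|egrep 'pos|grip'
python3 -m jog '[[0,0,-0.05,0,0.3],[0,0,-0.15,0,0.3],[0,0,-0.3,0,0.3],[0,0,-0.5,0,0.3],[0,0,-0.67,0,0.3]]'|egrep 'pos'
```

```text
[0.0, 0.0, -0.67, 0.0]
[-0.869, -0.032, -0.0, 0.158]
[-0.853, 0.112, 0.05, 0.162]
position: [633.8, 160.3, 59.3]
grip_width: 0.295
position: [632.9, 160.2, 127.5]
```

```bash
python3 -m jog '[[-0.17,0,0,0.03,0.3],[-0.35,0,0,0.06,0.4],[-0.52,-0.01,0,0.09,0.6],[-0.7,-0.02,0,0.12,0.6],[-0.87,-0.03,0,0.158,0.6]]'|grep pos
python3 -m jog '[[-0.17,0.02,0.01,0.03,0.6],[-0.34,0.04,0.02,0.06,0.6],[-0.5,0.06,0.05,0.1,0.6],[-0.68,0.09,0.07,0.13,0.6],[-0.86,0.112,0.07,0.162,0.6]]'|grep pos
python3 -m jog '[[0,0,0,0,0.6],[0,0,0,0,0.6]]' |grep pos
python3 look.py w7
python3 - <<'E'
from h import *
o=get_obs()
plan(o['position'],yaw(o),[(459,161.8,60,-17.7),(459,161.8,27,-17.7),(459,161.8,59,-17.7),(510,124,59,-8),(556.4,88.4,59,1.5)])
E
```

```text
position: [545.0, 160.9, 126.7]
position: [458.2, 161.8, 119.2]
position: [459.2, 162.0, 119.6]
16.3667 [459.15383096 161.96462656 119.58910053] -17.64191366218129
[453.8   7.9] [ 1.79e+01 -3.86e+01  3.00e-01  5.54e+01  3.60e+01  7.57e+02]
[470.9  84. ] [ 1.80e+01 -3.84e+01  2.00e-01  5.50e+01  3.58e+01  7.26e+02]
[482.3 154.3] [-1.82e+01 -3.84e+01  3.00e-01  5.40e+01  3.49e+01  6.94e+02]
[-0.011, 0.006, 0.596, 0.001]
[0.0, -0.0, 0.33, 0.0]
[0.0, -0.0, -0.32, 0.0]
[0.601, 0.205, -0.0, -0.162]
[0.509, 0.288, -0.0, -0.158]
```

```bash
python3 -m jog '[[-0.01,0.006,0.1,0,0.5],[-0.01,0.006,0.2,0,0.4],[-0.01,0.006,0.35,0,0.4],[-0.01,0.006,0.5,0,0.4],[-0.01,0.006,0.596,0,0.4]]'|grep pos
python3 -m jog '[[0,0,0.1,0,0.4],[0,0,0.2,0,0.4],[0,0,0.3,0,0.4],[0,0,0.33,0,0.4],[0,0,0.33,0,0.4]]' |grep pos
python3 -m jog '[[0,0,0,0,0],[0,0,0,0,0],[0,0,0,0,0],[0,0,0,0,0],[0,0,0,0,0]]' 50|grep -v ft
python3 -m jog '[[0,0,0,0,0],[0,0,-0.05,0,0],[0,0,-0.15,0,0],[0,0,-0.25,0,0],[0,0,-0.32,0,0]]' |grep -v ft
python3 -m jog '[[0.12,0.04,0,-0.03,0],[0.24,0.08,0,-0.06,0],[0.36,0.12,0,-0.1,0],[0.48,0.16,0,-0.13,0],[0.6,0.205,0,-0.162,0]]'|grep pos
python3 -m jog '[[0.1,0.06,0,-0.03,0],[0.2,0.12,0,-0.06,0],[0.3,0.18,0,-0.1,0],[0.4,0.23,0,-0.13,0],[0.51,0.288,0,-0.158,0]]'|grep pos
python3 -m jog '[[0,0,0,0,0],[0,0,0,0,0],[0,0,0,0,0]]' |grep pos
python3 al.py w8
```

```text
position: [459.1, 161.5, 58.0]
position: [458.5, 161.5, 25.7]
time: 17.67
position: [457.7, 161.6, 26.1]
tcp_rot: [-0.0, 0.988, -0.154, 0.0]
grip_width: 0.119
finger_force: 50.0
time: 18.08
position: [457.5, 161.6, 58.7]
tcp_rot: [-0.0, 0.988, -0.154, 0.0]
grip_width: 0.12
finger_force: 50.0
position: [508.6, 123.5, 58.1]
position: [554.8, 87.8, 58.0]
position: [553.9, 88.4, 57.7]
19.1667 [553.85691049  88.37808678  57.74109521] 1.4391457421023774 0.1198642559066742
bar [[660.2, 91.2], [9.5, 43.4]] shaft [606.80804655  89.73052471] yaw 1.5039327006152678 nose 633.5202305549512 gap bar-to-fork 77.37106489646737
y at mouth with yaw1.5: 91.04104745437341 fitted 91.01918613522298 hole 91.05891753104413
```

```bash
python3 -m jog '[[0.08,0,0,0,0],[0.16,0,0,0,0],[0.24,0,0,0,0],[0.32,0,0,0,0],[0.4,0,0,0,0]]' 60|egrep 'pos|ft'
python3 -m jog '[[0.07,0,0,0,0],[0.14,0,0,0,0],[0.21,0,0,0,0],[0.28,0,0,0,0],[0.34,0,0,0,0]]'|egrep 'pos|ft'
python3 -m jog '[[0.01,0,0,0,0],[0.02,0,0,0,0],[0.03,0,0,0,0],[0.04,0,0,0,0],[0.05,0,0,0,0]]'|egrep 'pos|ft'
python3 -m jog '[[0.01,0,0,0,0],[0.02,0,0,0,0],[0.02,0,0,0,0],[0.02,0,0,0,0]]'|egrep 'pos|ft|grip'
python3 - <<'E'
from h import *
# P2 grasp
o=np.array([470.9,84.0]);t=np.radians(18);g=o-24.5*np.array([np.cos(t),np.sin(t)]);print(g)
plan([633.5,90.6,58],1.5,[(633.5,90.6,125,1.5),(540,83,125,10),(*g,120,18)])
E
```

```text
position: [596.1, 89.3, 57.9]
ft_force: [-0.4, -0.1, -1.0]
position: [628.4, 90.0, 57.4]
ft_force: [-0.8, -0.4, -1.6]
position: [631.2, 90.1, 57.3]
ft_force: [-5.5, 0.4, -0.1]
position: [631.3, 90.1, 57.2]
ft_force: [-7.4, -0.0, 1.3]
grip_width: 0.124
[447.59911535  76.42908364]
[0.0, 0.0, -0.67, 0.0]
[-0.937, 0.051, -0.0, -0.142]
[-0.921, -0.096, 0.05, -0.133]
```

```bash
python3 -m jog '[[-0.03,0,0,0,0],[-0.03,0,0,0,0.3],[-0.03,0,0,0,0.3],[-0.03,0,0,0,0.3],[-0.03,0,0,0,0.3]]'|egrep 'pos|grip'
python3 -m jog '[[0,0,-0.05,0,0.3],[0,0,-0.15,0,0.3],[0,0,-0.3,0,0.3],[0,0,-0.5,0,0.3],[0,0,-0.67,0,0.3]]'|egrep 'pos'
python3 -m jog '[[-0.18,0.01,0,-0.03,0.3],[-0.36,0.02,0,-0.06,0.4],[-0.55,0.03,0,-0.09,0.6],[-0.75,0.04,0,-0.12,0.6],[-0.94,0.05,0,-0.142,0.6]]'|grep pos
python3 -m jog '[[-0.18,-0.02,0.01,-0.03,0.6],[-0.36,-0.04,0.03,-0.06,0.6],[-0.55,-0.06,0.05,-0.09,0.6],[-0.75,-0.08,0.07,-0.12,0.6],[-0.93,-0.096,0.07,-0.133,0.6]]'|grep pos
python3 -m jog '[[0,0,0,0,0.6],[0,0,0,0,0.6]]' |grep pos
python3 look.py w9
python3 - <<'E'
from h import *
o=get_obs()
plan(o['position'],yaw(o),[(447.6,76.4,60,18),(447.6,76.4,27,18),(447.6,76.4,59,18),(503,47,59,10),(558.2,18.1,59,1.5)])
E
```

```text
position: [634.3, 90.2, 58.7]
grip_width: 0.295
position: [633.4, 90.1, 126.8]
position: [538.6, 82.6, 126.0]
position: [444.9, 76.0, 118.6]
position: [446.4, 76.1, 118.9]
22.6333 [446.36761354  76.05813696 118.94658145] 17.954941932683052
[471.6  84. ] [ 1.75e+01 -3.84e+01  1.00e-01  5.43e+01  3.48e+01  6.71e+02]
[463.9   8.4] [ 25.6 -21.2  -8.   45.4  29.5 158. ]
[0.001, -0.003, 0.59, -0.001]
[0.0, 0.0, 0.33, 0.0]
[0.0, 0.0, -0.32, 0.0]
[0.436, 0.451, -0.0, 0.133]
[0.493, 0.38, -0.0, 0.142]
```

```bash
python3 -m jog '[[0.01,0,0.1,0,0.5],[0.01,0,0.2,0,0.4],[0.01,0,0.35,0,0.4],[0.01,0,0.5,0,0.4],[0.01,0,0.59,0,0.4]]'|grep pos
python3 -m jog '[[0,0,0.1,0,0.4],[0,0,0.2,0,0.4],[0,0,0.3,0,0.4],[0,0,0.33,0,0.4],[0,0,0.33,0,0.4]]' |grep pos
python3 -m jog '[[0,0,0,0,0],[0,0,0,0,0],[0,0,0,0,0],[0,0,0,0,0],[0,0,0,0,0]]' 50|grep -v ft
python3 -m jog '[[0,0,0,0,0],[0,0,-0.05,0,0],[0,0,-0.15,0,0],[0,0,-0.25,0,0],[0,0,-0.32,0,0]]' |grep -v ft
python3 -m jog '[[0.09,0.09,0,0.03,0],[0.18,0.18,0,0.06,0],[0.26,0.27,0,0.08,0],[0.35,0.36,0,0.11,0],[0.436,0.451,0,0.133,0]]'|grep pos
python3 -m jog '[[0.1,0.08,0,0.03,0],[0.2,0.16,0,0.06,0],[0.3,0.23,0,0.09,0],[0.4,0.31,0,0.12,0],[0.493,0.38,0,0.142,0]]'|grep pos
python3 -m jog '[[0,0,0,0,0],[0,0,0,0,0],[0,0,0,0,0]]' |grep pos
python3 al.py w10
```

```text
position: [448.3, 76.3, 58.0]
position: [447.8, 76.3, 25.7]
time: 23.93
position: [447.0, 76.3, 26.1]
tcp_rot: [0.0, 0.988, 0.156, 0.0]
grip_width: 0.121
finger_force: 50.0
time: 24.35
position: [446.7, 76.3, 58.7]
tcp_rot: [-0.0, 0.988, 0.156, 0.0]
grip_width: 0.121
finger_force: 50.0
position: [503.5, 45.9, 57.3]
position: [558.5, 17.3, 57.7]
position: [556.4, 18.2, 57.6]
25.4333 [556.37683652  18.23092401  57.62218156] 1.4866911531921174 0.11917601601267185
bar [[662.0, 21.3], [9.5, 43.2]] shaft [609.64829077  19.46912764] yaw 1.425933552470156 nose 636.0615050832372 gap bar-to-fork 76.63437558678379
y at mouth with yaw1.5: 20.751998286780047 fitted 20.665146254944815 hole 21.164848363000317
```

```bash
python3 -m jog '[[0.08,-0.004,0,0,0],[0.16,-0.004,0,0,0],[0.24,-0.004,0,0,0],[0.32,-0.004,0,0,0],[0.4,-0.004,0,0,0]]' 60|egrep 'pos|ft'
python3 -m jog '[[0.07,0,0,0,0],[0.14,0,0,0,0],[0.21,0,0,0,0],[0.28,0,0,0,0],[0.34,0,0,0,0]]'|egrep 'pos|ft'
python3 -m jog '[[0.01,0,0,0,0],[0.02,0,0,0,0],[0.03,0,0,0,0],[0.04,0,0,0,0],[0.05,0,0,0,0]]'|egrep 'pos|ft'
python3 -m jog '[[0.01,0,0,0,0],[0.02,0,0,0,0],[0.02,0,0,0,0],[0.02,0,0,0,0]]'|egrep 'pos|ft|grip'
python3 - <<'E'
from h import *
o=np.array([453.8,7.9]);t=np.radians(18);g=o-24.5*np.array([np.cos(t),np.sin(t)]);print(g)
plan([636,20.6,58],1.5,[(636,20.6,125,1.5),(540,10,125,10),(*g,120,18)])
E
```

```text
position: [598.4, 19.6, 58.0]
ft_force: [1.2, -0.0, -0.6]
position: [630.7, 20.4, 57.3]
ft_force: [-1.8, -0.4, -2.4]
position: [633.1, 20.4, 57.2]
ft_force: [-7.4, -0.5, 0.3]
position: [633.2, 20.5, 57.2]
ft_force: [-8.1, -0.1, 0.6]
grip_width: 0.121
[4.30499115e+02 3.29083638e-01]
[0.0, 0.0, -0.67, 0.0]
[-0.962, 0.081, -0.0, -0.142]
[-1.095, -0.095, 0.05, -0.133]
```

```bash
python3 -m jog '[[-0.03,0,0,0,0],[-0.03,0,0,0,0.3],[-0.03,0,0,0,0.3],[-0.03,0,0,0,0.3],[-0.03,0,0,0,0.3]]'|egrep 'pos|grip'
python3 -m jog '[[0,0,-0.05,0,0.3],[0,0,-0.15,0,0.3],[0,0,-0.3,0,0.3],[0,0,-0.5,0,0.3],[0,0,-0.67,0,0.3]]'|egrep 'pos'
python3 -m jog '[[-0.19,0.02,0,-0.03,0.3],[-0.38,0.03,0,-0.06,0.4],[-0.57,0.05,0,-0.09,0.6],[-0.77,0.07,0,-0.12,0.6],[-0.96,0.08,0,-0.142,0.6]]'|grep pos
python3 -m jog '[[-0.2,-0.02,0.01,-0.03,0.6],[-0.4,-0.04,0.03,-0.06,0.6],[-0.6,-0.06,0.05,-0.09,0.6],[-0.8,-0.08,0.07,-0.12,0.6],[-1.0,-0.095,0.07,-0.133,0.6]]'|grep pos
python3 -m jog '[[-0.08,0,0,0,0.6],[-0.08,0,0,0,0.6],[-0.08,0,0,0,0.6]]' |grep pos
python3 look.py w11
python3 - <<'E'
from h import *
o=get_obs()
plan(o['position'],yaw(o),[(430.5,0.3,60,18),(430.5,0.3,27,18),(430.5,0.3,59,18),(500,-28,59,10),(560.3,-52.1,59,1.5)])
E
```

```text
position: [636.7, 20.4, 58.7]
grip_width: 0.297
position: [635.8, 20.4, 126.9]
position: [539.0, 9.8, 126.0]
position: [438.8, 1.9, 118.6]
position: [433.2, -0.8, 118.8]
28.9833 [433.16937326  -0.81744577 118.83396514] 17.930231097721855
[454.    8.3] [ 1.67e+01 -3.88e+01  4.00e-01  5.38e+01  3.39e+01  6.76e+02]
[-0.026, -0.02, 0.587, -0.001]
[0.0, 0.0, 0.33, 0.0]
[0.0, 0.0, -0.32, 0.0]
[0.574, 0.484, -0.0, 0.133]
[0.552, 0.342, -0.0, 0.142]
```

```bash
python3 -m jog '[[-0.026,-0.02,0.1,0,0.5],[-0.026,-0.02,0.2,0,0.4],[-0.026,-0.02,0.35,0,0.4],[-0.026,-0.02,0.5,0,0.4],[-0.026,-0.02,0.587,0,0.4]]'|grep pos
python3 -m jog '[[0,0,0.1,0,0.4],[0,0,0.2,0,0.4],[0,0,0.3,0,0.4],[0,0,0.33,0,0.4],[0,0,0.33,0,0.4]]' |grep pos
python3 -m jog '[[0,0,0,0,0],[0,0,0,0,0],[0,0,0,0,0],[0,0,0,0,0],[0,0,0,0,0]]' 50|grep -v ft
python3 -m jog '[[0,0,0,0,0],[0,0,-0.05,0,0],[0,0,-0.15,0,0],[0,0,-0.25,0,0],[0,0,-0.32,0,0]]' |grep -v ft
python3 -m jog '[[0.11,0.1,0,0.03,0],[0.22,0.2,0,0.06,0],[0.34,0.29,0,0.08,0],[0.46,0.39,0,0.11,0],[0.574,0.484,0,0.133,0]]'|grep pos
python3 -m jog '[[0.11,0.07,0,0.03,0],[0.22,0.14,0,0.06,0],[0.33,0.21,0,0.09,0],[0.44,0.28,0,0.12,0],[0.552,0.342,0,0.142,0]]'|grep pos
python3 -m jog '[[0,0,0,0,0],[0,0,0,0,0],[0,0,0,0,0]]' |grep pos
python3 al.py w12
```

```text
position: [429.7, 0.6, 58.1]
position: [429.4, 0.6, 25.8]
time: 30.28
position: [428.9, 0.5, 26.4]
tcp_rot: [0.0, 0.988, 0.156, 0.0]
grip_width: 0.123
finger_force: 50.0
time: 30.7
position: [428.7, 0.6, 59.0]
tcp_rot: [0.0, 0.988, 0.156, 0.0]
grip_width: 0.12
finger_force: 50.0
position: [498.7, -28.0, 58.4]
position: [558.8, -52.1, 58.2]
position: [557.2, -51.4, 57.9]
31.7833 [557.15123367 -51.4409138   57.9255889 ] 1.5126820655348971 0.12054902208672905
bar [[663.9, -48.9], [10.0, 43.2]] shaft [611.19767823 -50.44777166] yaw 1.199922619269444 nose 637.9263079089656 gap bar-to-fork 76.65086119808473
y at mouth with yaw1.5: -49.15603925115664 fitted -49.43443115674307 hole -49.006898228723614
```

```bash
python3 -m jog '[[0.08,-0.003,0,0,0],[0.16,-0.003,0,0,0],[0.24,-0.003,0,0,0],[0.32,-0.003,0,0,0],[0.4,-0.003,0,0,0]]' 60|egrep 'pos|ft'
python3 -m jog '[[0.07,0,0,0,0],[0.14,0,0,0,0],[0.21,0,0,0,0],[0.28,0,0,0,0],[0.34,0,0,0,0]]'|egrep 'pos|ft'
python3 -m jog '[[0.01,0,0,0,0],[0.02,0,0,0,0],[0.03,0,0,0,0],[0.04,0,0,0,0],[0.05,0,0,0,0]]'|egrep 'pos|ft'
python3 -m jog '[[0.01,0,0,0,0],[0.02,0,0,0,0],[0.02,0,0,0,0],[0.02,0,0,0,0]]'|egrep 'pos|ft|grip'
python3 -m jog '[[-0.03,0,0,0,0],[-0.03,0,0,0,0.3],[-0.03,0,0,0,0.3],[-0.03,0,0,0,0.3],[-0.03,0,0,0,0.3]]'|egrep 'pos|grip'
python3 -m jog '[[0,0,-0.05,0,0.3],[0,0,-0.15,0,0.3],[0,0,-0.3,0,0.3],[0,0,-0.5,0,0.3],[0,0,-0.67,0,0.3]]'|egrep 'pos'
python3 -m jog '[[-0.19,0,-0.1,0,0.3],[-0.38,0,-0.2,0,0.4],[-0.57,0,-0.3,0,0.6],[-0.77,0,-0.4,0,0.6],[-0.96,0,-0.5,0,1]]'|grep pos
python3 -m jog '[[-0.1,0.15,0,0,1],[-0.1,0.3,0,0,1],[-0.1,0.45,0,0,1],[-0.1,0.6,0,0,1],[-0.1,0.6,0,0,1]]'|grep pos
python3 - <<'E'
from h import *
o=get_obs();print(o['time'],o['position'],yaw(o));snap('wrist','w13')
E
```

```text
position: [599.6, -50.4, 58.2]
ft_force: [0.1, -0.3, -0.3]
position: [632.0, -49.5, 57.6]
ft_force: [-1.1, -0.1, -2.1]
position: [634.0, -49.5, 57.5]
ft_force: [-7.6, -1.6, 0.7]
position: [634.1, -49.5, 57.5]
ft_force: [-10.2, -1.1, 1.5]
grip_width: 0.12
position: [637.8, -49.6, 58.9]
grip_width: 0.297
position: [637.0, -49.5, 127.1]
position: [539.9, -52.0, 176.7]
position: [532.8, -114.6, 176.4]
35.0833 [ 532.77079321 -114.59954836  176.43916695] 1.3680391044750726
```

View pics/w13.png

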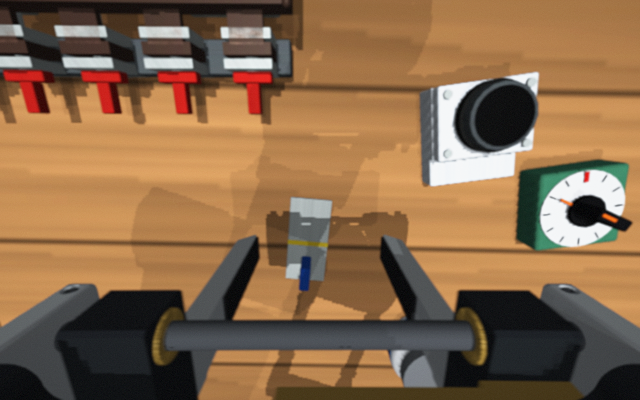

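All four visible pins are flush (bars at row 77). The blade is at (308,240) with its stripe at row 243, the gate at (485,130), and the gauge at (585,208) with its red mark at (587,177). I'll measure the blade and gate from this picture.

```bash
cat >> h.py <<'E'
def stripe(im):
    h=cv2.cvtColor(np.ascontiguousarray(im),cv2.COLOR_RGB2HSV).astype(int)
    m=((h[...,0]>23)&(h[...,0]<33)&(h[...,1]>150)&(h[...,2]>80)).astype(np.uint8)
    n,l,s,ce=cv2.connectedComponentsWithStats(m); i=1+np.argmax(s[1:,4]); return l==i
E
python3 - <<'E'
from h import *
im,c=load('w13')
m=stripe(im);S=np.array([onz(c,u,v,4)[:2] for v,u in zip(*np.nonzero(m))])
print('stripe n',len(S),'mean',S.mean(0)); u,s,v=np.linalg.svd(S-S.mean(0),full_matrices=False);print(v[0],'len',np.ptp((S-S.mean(0))@v[0]),'w',np.ptp((S-S.mean(0))@v[1]))
for n,p in dict(nl=(291,198),nr=(331,200),tr=(326,281),tl=(286,278)).items(): print(n,onz(c,*p,4)[:2])
for a,ce,_ in blobs(im,'blue',60): print('tab',a,ce,onz(c,*ce,25)[:2])
print('gate top corners z52',[np.round(onz(c,*p,52)[:2]) for p in((434,87),(437,164),(518,151),(537,73))],'sill z28',[np.round(onz(c,*p,28)[:2]) for p in((431,185),(515,174))])
print('dial',onz(c,587,210,40)[:2],'red',onz(c,587,177,36)[:2])
cv2.imwrite('pics/c13.png',cv2.resize(im[50:260,410:640],None,fx=3.4,fy=2.8,interpolation=cv2.INTER_CUBIC)[:,:,::-1])
E
```

```text
stripe n 132 mean [ 468.4290055  -101.94956126]
[-0.06141701 -0.99811219] len 49.468593467243146 w 4.589736900173463
nl [526.83644155 -81.4385313 ]
nr [ 525.46553011 -129.66586731]
tr [ 414.77232633 -127.01319169]
tl [418.0562529  -74.42257069]
tab 272 [304.73529412 273.04779412] [438.00508467 -99.7968234 ]
gate top corners z52 [array([ 648., -218.]), array([ 578., -231.]), array([ 592., -307.]), array([ 662., -309.])] sill z28 [array([ 552., -238.]), array([ 566., -327.])]
dial [ 530.52924416 -402.9546068 ] red [ 565.52036154 -396.31668425]
```

View pics/c13.png

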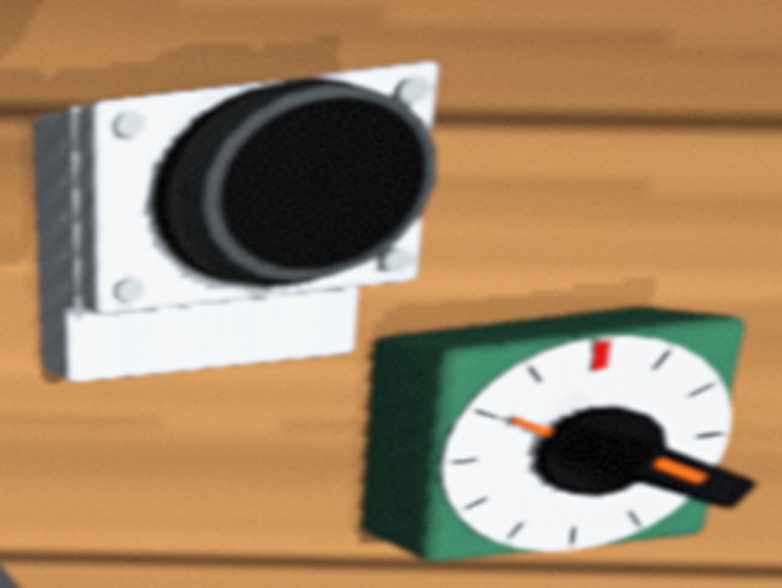

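The gate is turned about +9°, with sill corners 90 mm apart as specified. The gauge pointer is up and left of the red mark, roughly +60°. Next I hover over the blade tab.

```bash
python3 - <<'E'
from h import *
plan([532.8,-114.6,176.4],1.4,[(437,-101,120,-3.3)])
E
python3 -m jog '[[-0.2,-0.03,0.1,0.02,1],[-0.4,-0.06,0.2,0.04,0.8],[-0.6,-0.09,0.35,0.06,0.6],[-0.8,-0.13,0.5,0.08,0.6],[-0.96,-0.16,0.56,0.078,0.6]]'|grep pos
python3 -m jog '[[0,0,0,0,0.6],[0,0,0,0,0.6],[0,0,0,0,0.6]]' |grep pos
python3 - <<'E'
from h import *
o=get_obs();print(o['time'],o['position'],yaw(o));im,c=snap('wrist','w14')
m=stripe(im);S=np.array([onz(c,u,v,4)[:2] for v,u in zip(*np.nonzero(m))])
print('stripe n',len(S),'mean',S.mean(0)); u,s,v=np.linalg.svd(S-S.mean(0),full_matrices=False);print(v[0],'len',np.ptp((S-S.mean(0))@v[0]),'w',np.ptp((S-S.mean(0))@v[1]))
for a,ce,mm in blobs(im,'blue',60):
    S=np.array([onz(c,u,v,38)[:2] for v,u in zip(*np.nonzero(mm))]);print('tab',a,ce,onz(c,*ce,25)[:2],cv2.minAreaRect(S.astype(np.float32)))
cv2.imwrite('pics/c14.png',cv2.resize(im[60:320,200:440],None,fx=2.5,fy=2.2)[:,:,::-1])
E
```

```text
[-0.954, -0.159, 0.564, 0.078]
position: [433.0, -96.9, 117.9]
position: [437.7, -99.0, 120.3]
35.8 [437.74102705 -98.95802693 120.27666775] -3.178193107641733
stripe n 260 mean [ 468.8087768 -102.3672054]
[-0.055561   -0.99845529] len 49.892620373551864 w 3.9563032420085262
tab 447 [320.30425056 214.83668904] [ 436.93572095 -100.35220676] ((441.23419189453125, -100.2743911743164), (10.812163352966309, 34.60189437866211), 86.8085708618164)
tab 65 [462.66153846 272.46153846] [ 368.91713081 -238.28438214] ((376.256591796875, -231.25439453125), (13.848003387451172, 11.718326568603516), 39.62687301635742)
```

View pics/c14.png

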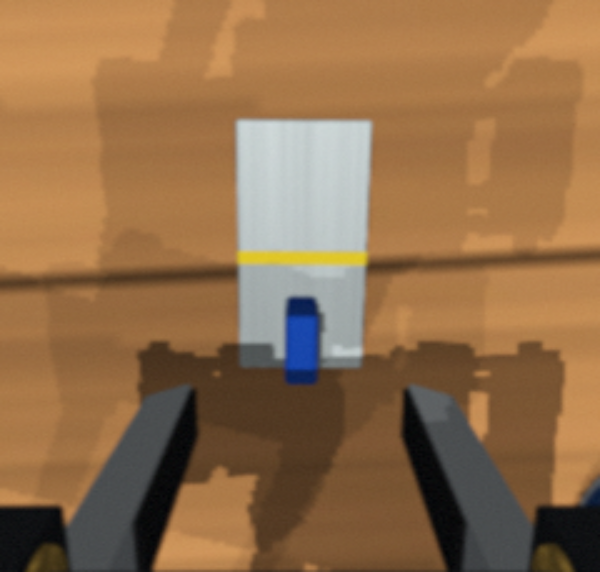

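The blade is seen square to the tool at yaw −3.2°, with the tab centred at (436,−100.5). I'll grasp it there.

```bash
python3 - <<'E'
from h import *
plan([437.7,-99,120.3],-3.2,[(435.9,-100.5,60,-3.2),(435.9,-100.5,33,-3.2),(435.9,-100.5,65,-3.2),(470,-170,66,3),(505,-240,66,9)])
im,c=load('w13')
T=[onz(c,*p,52)[:2] for p in((439.4,160.7),(532,150),(539.4,73),(438,87.5))];print(np.round(T,1))
A=[onz(c,410+u/3.4,50+v/2.8,28)[:2] for u,v in((68,380),(355,352))];print(np.round(A,1))
E
python3 -m jog '[[-0.017,0.016,0.1,0,0.5],[-0.017,0.016,0.2,0,0.4],[-0.017,0.016,0.35,0,0.4],[-0.017,0.016,0.5,0,0.4],[-0.017,0.016,0.6,0,0.4]]'|grep pos
python3 -m jog '[[0,0,0.1,0,0.4],[0,0,0.2,0,0.4],[0,0,0.27,0,0.4],[0,0,0.27,0,0.4],[0,0,0.27,0,0.4]]' |grep pos
python3 -m jog '[[0,0,0,0,0],[0,0,0,0,0],[0,0,0,0,0],[0,0,0,0,0],[0,0,0,0,0]]' 60
python3 -m jog '[[0,0,0,0,0],[0,0,-0.05,0,0],[0,0,-0.15,0,0],[0,0,-0.25,0,0],[0,0,-0.33,0,0]]'
```

```text
[-0.017, 0.016, 0.603, 0.0]
[0.0, -0.0, 0.27, 0.0]
[0.0, -0.0, -0.32, 0.0]
[0.379, 0.675, -0.01, -0.103]
[0.313, 0.717, -0.0, -0.1]
[[ 581.3 -232.7]
 [ 593.5 -320.7]
 [ 661.6 -310.7]
 [ 648.  -221.6]]
[[ 550.9 -236.7]
 [ 563.9 -326.3]]
position: [435.4, -100.6, 58.7]
position: [434.7, -100.4, 32.2]
time: 37.1
position: [434.1, -100.2, 32.5]
tcp_rot: [0.0, 1.0, -0.028, 0.0]
ft_force: [0.4, 0.2, 1.9]
grip_width: 0.126
finger_force: 60.0
time: 37.52
position: [433.7, -100.2, 65.8]
tcp_rot: [-0.0, 1.0, -0.028, -0.0]
ft_force: [0.6, 0.3, -1.6]
grip_width: 0.125
finger_force: 60.0
```

```bash
python3 - <<'E'
from h import *
plan([433.7,-100.2,65.8],-3.2,[(480,-170,65.8,2),(485,-240,65.8,6),(460,-296.1,65.8,8.6)])
im,c=load('side0')
for a,ce,m in blobs(im,'blue',5): print(a,ce,onz(c,*ce,10))
E
```

```text
[0.501, 0.671, -0.0, -0.087]
[0.026, 0.701, -0.0, -0.067]
[-0.307, 0.532, -0.0, -0.043]
```

```bash
python3 -m jog '[[0.1,0.13,0,-0.01,0],[0.2,0.27,0,-0.03,0],[0.3,0.4,0,-0.05,0],[0.4,0.54,0,-0.07,0],[0.5,0.67,0,-0.087,0]]'|grep pos
python3 -m jog '[[0.01,0.14,0,-0.01,0],[0.01,0.28,0,-0.03,0],[0.02,0.42,0,-0.04,0],[0.02,0.56,0,-0.05,0],[0.026,0.7,0,-0.067,0]]'|grep pos
python3 -m jog '[[-0.06,0.1,0,-0.01,0],[-0.12,0.2,0,-0.02,0],[-0.18,0.3,0,-0.03,0],[-0.25,0.42,0,-0.04,0],[-0.307,0.532,0,-0.043,0]]'|grep pos
python3 -m jog '[[0,0,0,0,0],[0,0,0,0,0],[0,0,0,0,0]]'
python3 - <<'E'
from h import *
o=get_obs();print(o['time'],o['position'],yaw(o));im,c=snap('wrist','w15')
m=stripe(im);S=np.array([onz(c,u,v,37.5)[:2] for v,u in zip(*np.nonzero(m))])
print('stripe n',len(S),'mean',S.mean(0)); u,s,v=np.linalg.svd(S-S.mean(0),full_matrices=False);print(v[0],'len',np.ptp((S-S.mean(0))@v[0]),'w',np.ptp((S-S.mean(0))@v[1]))
cv2.imwrite('pics/c15.png',cv2.resize(im[0:300,200:500],None,fx=2.6,fy=2)[:,:,::-1])
E
```

```text
position: [480.2, -170.6, 65.3]
position: [484.8, -240.4, 65.1]
position: [459.5, -296.4, 65.2]
time: 39.02
position: [460.1, -295.3, 65.1]
tcp_rot: [-0.0, 0.997, 0.075, -0.0]
ft_force: [0.8, 0.8, -2.1]
grip_width: 0.127
finger_force: 60.0
39.0167 [ 460.05685201 -295.29225909   65.08065197] 8.603005870907797
stripe n 582 mean [ 494.95051975 -290.76209837]
[ 0.15452651 -0.98798864] len 49.6117477079774 w 5.035363519539773
```

View pics/c15.png

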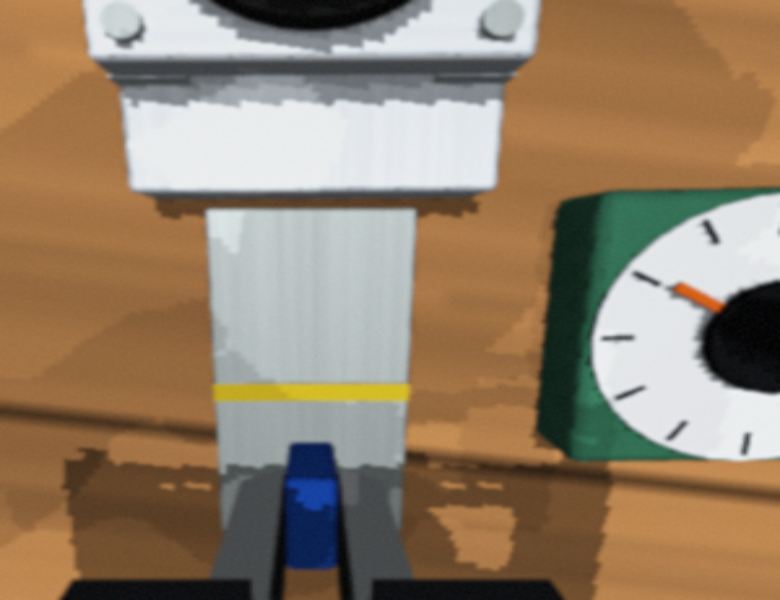

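The blade is square to the sill (sill front edge at crop (132–497, 190), blade nose at (207–415, 209)). I'll compute the lateral offset and the travel.

```bash
python3 - <<'E'
from h import *
im,c=load('w15')
f=lambda u,v,z:onz(c,200+u/2.6,v/2,z)[:2]
t=np.radians(8.6);d=np.array([np.cos(t),np.sin(t)]);e=np.array([-d[1],d[0]])
p0=np.array([460.06,-295.29])
for n,P in dict(sill=[f(132,190,28),f(497,188,28)],top=[f(92,57,52),f(535,55,52)],nose=[f(207,209,37),f(415,209,37)],tail=[f(221,525,37),f(402,525,37)]).items():
    P=np.array(P)-p0; print(n,'along',P@d,'lat',P@e,'mid',(P@e).mean())
m=stripe(im);S=np.array([onz(c,u,v,37)[:2] for v,u in zip(*np.nonzero(m))])-p0
a=S@d;print('stripe along',np.percentile(a,[1,50,99]),'lat',(S@e).min(),(S@e).max())
E
```

```text
sill along [98.73174389 99.3234247 ] lat [ 43.3393202  -45.88601471] mid -1.2733472523234823
top along [128.99815949 129.4357649 ] lat [ 43.53356328 -45.34880733] mid -0.9076220218475157
nose along [92.61699441 92.62125464] lat [ 24.03662667 -24.93880879] mid -0.4510910590193955
tail along [-14.90320789 -14.87022553] lat [ 24.503544   -25.77182668] mid -0.6341413406069503
stripe along [32.64708948 34.75420072 37.52041459] lat -25.00987652605303 24.755598853645964
```

```bash
python3 -m jog '[[0,0.006,0.01,0,0],[0,0.006,0.02,0,0],[0,0.006,0.025,0,0],[0.05,0.006,0.025,0,0],[0.1,0.006,0.025,0,0]]'|egrep 'pos|ft'
python3 -m jog '[[0.06,0,0,0,0],[0.12,0,0,0,0],[0.18,0,0,0,0],[0.24,0,0,0,0],[0.3,0,0,0,0]]'|egrep 'pos|ft'
python3 -m jog '[[0.05,0,0,0,0],[0.1,0,0,0,0],[0.15,0,0,0,0],[0.2,0,0,0,0],[0.25,0,0,0,0]]'|egrep 'pos|ft'
python3 -m jog '[[0.05,0,0,0,0],[0.1,0,0,0,0],[0.15,0,0,0,0],[0.17,0,0,0,0],[0.17,0,0,0,0]]'|egrep 'pos|ft|grip'
python3 - <<'E'
from h import *
o=get_obs();print(o['time'],o['position'],yaw(o));im,c=snap('wrist','w16')
cv2.imwrite('pics/c16.png',cv2.resize(im[60:260,200:440],None,fx=3.2,fy=3,interpolation=cv2.INTER_CUBIC)[:,:,::-1])
E
```

```text
position: [470.5, -294.8, 62.6]
ft_force: [-0.7, -0.4, -0.4]
position: [500.5, -290.4, 62.6]
ft_force: [-0.2, -0.6, -1.3]
position: [524.9, -286.7, 62.6]
ft_force: [0.2, 0.2, -1.9]
position: [541.9, -284.1, 62.6]
ft_force: [0.6, 0.6, -0.5]
grip_width: 0.121
40.7333 [ 541.88360682 -284.14802553   62.59966474] 8.645021603508367
```

View pics/c16.png

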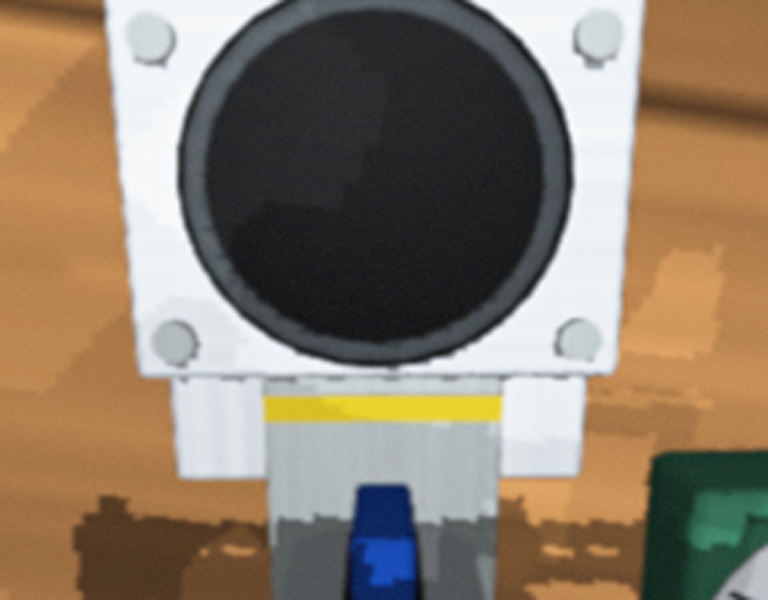

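The blade is in the slot with no contact force. The block edge is at crop row 375, the stripe's leading edge at 396 and the sill front at 479. I'll compute what remains.

```bash
python3 - <<'E'
from h import *
im,c=load('w16');p0=np.array([541.88,-284.15])
t=np.radians(8.6);d=np.array([np.cos(t),np.sin(t)]);e=np.array([-d[1],d[0]])
f=lambda u,v,z:(onz(c,200+u/3.2-.5,60+v/3-.5,z)[:2]-p0)
for n,q in dict(top=(380,375,52),sill=(380,479,28),lead=(380,396,34)).items(): print(n,f(*q)@d)
for n,q in dict(tl=(140,375,52),tr=(617,375,52),sl=(181,479,28),sr=(581,476,28),bl=(264,396,34),br=(502,396,34)).items(): print(n,f(*q)@e)
m=stripe(im);S=np.array([onz(c,u,v,34)[:2] for v,u in zip(*np.nonzero(m))])-p0; print(np.percentile(S@d,[1,50,99]),np.ptp(S@e))
E
```

```text
top 46.49677453538474
sill 15.979128921831128
lead 37.75413742580859
tl 45.36396455674246
tr -44.13061006352364
sl 44.775739262980835
sr -44.30787346491111
bl 24.727126930428422
br -25.17141439250448
[32.51944574 34.64923988 37.42534849] 48.688278127516966
```

```bash
python3 -m jog '[[0.02,0,0,0,0],[0.04,0,0,0,0],[0.06,0,0,0,0],[0.08,0,0,0,0],[0.09,0,0,0,0]]'|egrep 'pos|ft'
python3 -m jog '[[0,0,0.005,0,0],[0,0,0.01,0,0],[0,0,0.015,0,0],[0,0,0.018,0,0],[0,0,0.018,0,0]]'|egrep 'pos|ft|grip'
python3 - <<'E'
from h import *
o=get_obs();print(o['time'],o['position'],yaw(o));im,c=snap('wrist','w17');p0=o['position'][:2]
t=np.radians(8.6);d=np.array([np.cos(t),np.sin(t)]);e=np.array([-d[1],d[0]])
m=stripe(im);S=np.array([onz(c,u,v,32)[:2] for v,u in zip(*np.nonzero(m))])-p0; print(np.percentile(S@d,[1,50,99]),'mouth now',(np.array([541.88,-284.15])+46.3*d-p0)@d)
cv2.imwrite('pics/c17.png',cv2.resize(im[140:260,230:410],None,fx=4,fy=4,interpolation=cv2.INTER_CUBIC)[:,:,::-1])
E
```

```text
position: [550.5, -282.9, 62.7]
ft_force: [-0.5, -0.0, -1.9]
position: [550.0, -282.8, 60.7]
ft_force: [-0.3, 0.1, -1.1]
grip_width: 0.123
41.6167 [ 550.03993498 -282.82086335   60.71798695] 8.61465833386087Traceback (most recent call last):
  File "<stdin>", line 4, in <module>
  File "h.py", line 62, in stripe
    n,l,s,ce=cv2.connectedComponentsWithStats(m); i=1+np.argmax(s[1:,4]); return l==i
                                                      ~~~~~~~~~^^^^^^^^^
    return _wrapfunc(a, 'argmax', axis=axis, out=out, **kwds)
    return bound(*args, **kwds)
ValueError: attempt to get argmax of an empty sequence
```

The block edge hides the stripe from here, as it should near the target. I'll release, back off and check from in front.

```bash
python3 -m jog '[[0,0,0,0,0.1],[0,0,0,0,0.2],[0,0,0,0,0.25],[0,0,0,0,0.25],[0,0,0,0,0.25]]'|egrep 'pos|ft|grip'
python3 -m jog '[[0,0,-0.1,0,0.25],[0,0,-0.25,0,0.25],[0,0,-0.4,0,0.25],[0,0,-0.6,0,0.25],[0,0,-0.7,0,0.4]]'|egrep 'pos|ft'
python3 -m jog '[[-0.2,0,0,0,0.6],[-0.4,0,0,0,0.6],[-0.6,0,0,0,0.6],[-0.8,0,0,0,0.6],[-0.9,0,0,0,0.6]]'|egrep 'pos'
python3 -m jog '[[0,0,0,0,0.6],[0,0,0,0,0.6],[0,0,0,0,0.6]]'|egrep 'pos'
python3 - <<'E'
from h import *
o=get_obs();print(o['time'],o['position'],yaw(o));im,c=snap('wrist','w18')
cv2.imwrite('pics/c18.png',cv2.resize(im[40:240,220:440],None,fx=3.5,fy=3,interpolation=cv2.INTER_CUBIC)[:,:,::-1])
E
```

```text
position: [550.4, -283.0, 61.0]
ft_force: [-0.5, 0.3, 0.2]
grip_width: 0.25
position: [551.3, -283.5, 133.9]
ft_force: [0.5, 0.0, -1.0]
position: [459.1, -296.2, 131.2]
position: [462.4, -296.7, 131.1]
43.1667 [ 462.36203194 -296.6621427   131.14470093] 8.619465702635503
```

View pics/c18.png

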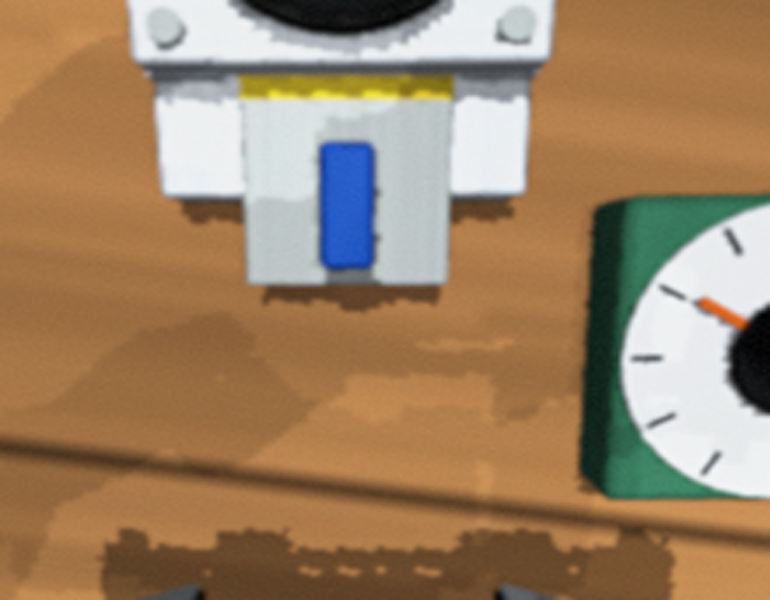

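The stripe shows at crop rows 76–99 right at the mouth, with the sill front at 196 and the blade tail at 283. I'll quantify this.

```bash
python3 - <<'E'
from h import *
im,c=load('w18');p0=np.array([462.36,-296.66])
t=np.radians(8.6);d=np.array([np.cos(t),np.sin(t)])
f=lambda u,v,z:(onz(c,220+u/3.5-.5,40+v/3-.5,z)[:2]-p0)@d
for n,q in dict(top=(345,63,52),sill=(345,196,28),lead=(345,75.5,32),strtail=(345,99,32),tail=(345,283,32)).items(): print(n,round(f(*q),2))
g=cv2.cvtColor(np.ascontiguousarray(im),cv2.COLOR_RGB2GRAY).astype(int)
for u in(310,272,360): print(u,g[55:75,u].tolist(), g[98:112,u].tolist())
print(im[60:76,310].tolist()); print(g[128:142,310].tolist())
print([round((onz(c,310,v,32)[:2]-p0)@d,2) for v in(63,64,65,66)],[round((onz(c,272,v,28)[:2]-p0)@d,2) for v in(104,105,106)],[round((onz(c,310,v,32)[:2]-p0)@d,2) for v in(133,134,135)])
E
```

```text
top 126.48
sill 96.51
lead 127.15
strtail 121.32
tail 72.43
310 [198, 227, 238, 237, 218, 169, 118, 88, 83, 97, 114, 129, 135, 139, 150, 180, 205, 214, 219, 218] [180, 183, 185, 180, 173, 171, 167, 161, 161, 163, 158, 157, 155, 154]
272 [233, 239, 238, 233, 207, 162, 111, 77, 74, 88, 88, 103, 135, 163, 177, 180, 183, 195, 223, 237] [239, 239, 240, 240, 240, 233, 197, 142, 92, 81, 84, 89, 91, 105]
360 [238, 239, 236, 218, 184, 133, 89, 73, 73, 81, 83, 95, 114, 133, 144, 147, 145, 164, 209, 234] [238, 237, 238, 238, 234, 214, 163, 108, 75, 69, 70, 71, 73, 71]
[[165, 170, 177], [113, 119, 124], [83, 89, 92], [81, 83, 84], [101, 98, 79], [128, 117, 60], [152, 135, 40], [162, 142, 30], [165, 146, 32], [177, 158, 34], [209, 192, 43], [233, 219, 57], [233, 226, 104], [226, 224, 173], [214, 221, 214], [214, 224, 226]]
[174, 188, 198, 200, 201, 192, 154, 95, 68, 64, 67, 88, 114, 126]
[np.float64(128.37), np.float64(127.64), np.float64(126.9), np.float64(126.16)] [np.float64(97.14), np.float64(96.33), np.float64(95.51)] [np.float64(73.13), np.float64(72.28), np.float64(71.44)]
```

The stripe lead is at 126.8 and the mouth at 126.4, so the blade is set to within 0.5 mm. Next is the dial.

```bash
python3 - <<'E'
from h import *
plan([462.4,-296.7,131.1],8.6,[(470,-350,150,8.6),(475,-403,150,8.6)])
E
python3 -m jog '[[0,0.13,-0.05,0,0.6],[0,0.26,-0.1,0,0.6],[0,0.39,-0.15,0,0.6],[0,0.52,-0.19,0,0.6],[0,0.6,-0.19,0,0.6]]'|grep pos
python3 -m jog '[[0,0.13,0,0,0.6],[0,0.26,0,0,0.6],[0,0.39,0,0,0.6],[0,0.47,0,0,0.6],[0,0.47,0,0,0.6]]'|grep pos
python3 -m jog '[[0,0,0,0,0.6],[0,0,0,0,0.6],[0,0,0,0,0.6]]'|egrep 'pos'
python3 - <<'E'
from h import *
o=get_obs();print(o['time'],o['position'],yaw(o));im,c=snap('wrist','w19')
p=proj(c,(535,-401,40));print(p);u,v=np.clip(p.astype(int)-100,0,[440,200]);print(u,v)
cv2.imwrite('pics/c19.png',cv2.resize(im[v:v+200,u:u+200],None,fx=3,fy=3,interpolation=cv2.INTER_CUBIC)[:,:,::-1])
E
```

```text
[-0.005, 0.538, -0.189, 0.0]
[-0.03, 0.532, -0.0, 0.0]
position: [472.0, -357.3, 150.5]
position: [477.6, -404.3, 149.3]
position: [477.1, -401.5, 149.8]
44.3 [ 477.05331795 -401.45032832  149.77624714] 8.638048480030344
[328.00996858 149.94673278]
228 49
```

View pics/c19.png

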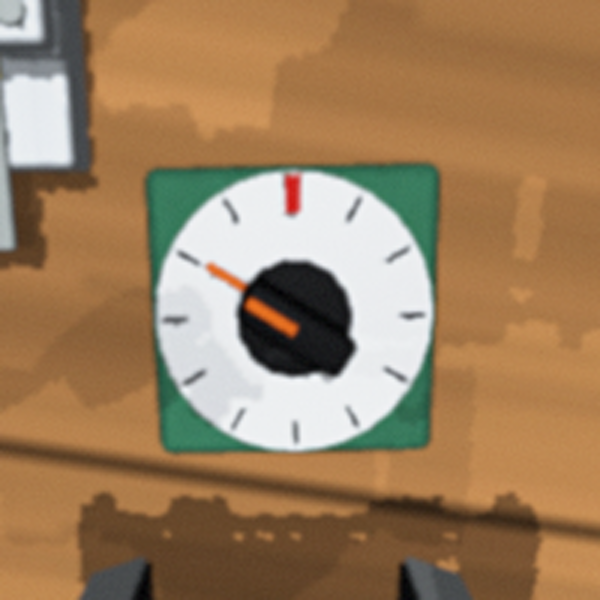

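The gauge has its red mark at crop (293,195), the needle running to (210,267) and its centre at about (295,315), so the pointer is at about +60°. I'll measure the centre and angles numerically.

```bash
cat >> h.py <<'E'
def gauge(im,c,guess,ztop=73):
    h=cv2.cvtColor(np.ascontiguousarray(im),cv2.COLOR_RGB2HSV).astype(int);H,S,V=h[...,0],h[...,1],h[...,2]
    p=proj(c,(*guess,40));yy,xx=np.mgrid[:400,:640];near=np.hypot(xx-p[0],yy-p[1])<80
    comp=lambda m:(lambda r:[(r[2][i,4],r[1]==i) for i in range(1,r[0]) if r[2][i,4]>=6])(cv2.connectedComponentsWithStats((m&near).astype(np.uint8)))
    W=lambda k,z:np.array([onz(c,u,v,z)[:2] for v,u in zip(*np.nonzero(k))])
    g=max(comp((H>60)&(H<95)&(S>80)),key=lambda t:t[0])[1]
    q=cv2.minAreaRect(W(g,36).astype(np.float32))
    red=comp(((H<4)|(H>172))&(S>150)&(V>120)); org=comp((H>=5)&(H<=14)&(S>200)&(V>180))
    w=comp((S<40)&(V>180)); wh=max(w,key=lambda t:t[0])[1]
    e=cv2.minEnclosingCircle(W(wh,36).astype(np.float32))
    print('green',q,'disc',e)
    R=W(max(red,key=lambda t:t[0])[1],36);print('red',R.mean(0),len(R))
    for a,k in org:
        for z in(39,ztop):
            O=W(k,z);u,s,v=np.linalg.svd(O-O.mean(0),full_matrices=False);print('orange',a,'z',z,'mean',O.mean(0).round(1),'ang',np.degrees(np.arctan2(*v[0][::-1])).round(1),'ext',np.ptp((O-O.mean(0))@v[0]).round(1))
E
python3 - <<'E'
from h import *
im,c=load('w19'); gauge(im,c,(535,-401))
E
```

```text
green ((571.0010986328125, -426.1839599609375), (49.10035705566406, 23.146211624145508), 57.2171745300293) disc ((530.31298828125, -399.6085205078125), 43.59300231933594)
red [ 566.71265016 -393.16673901] 38
orange 6 z 39 mean [ 540.4 -374.5] ang -109.8 ext 5.3
orange 6 z 73 mean [ 542.8 -376.4] ang -109.8 ext 4.6
orange 56 z 39 mean [ 529.7 -392.5] ang 67.6 ext 16.3
orange 56 z 73 mean [ 533.4 -392.2] ang 67.6 ext 14.2
```

```bash
python3 - <<'E'
from h import *
plan([477.05,-401.45,149.8],8.6,[(504,-400.5,140,38),(530.3,-399.6,120,67.7)])
E
python3 -m jog '[[0.05,0.01,0.02,-0.1,0.5],[0.1,0.02,0.04,-0.2,0.4],[0.16,0.02,0.06,-0.3,0.4],[0.22,0.03,0.08,-0.4,0.4],[0.268,0.031,0.1,-0.49,0.4]]'|grep pos
python3 -m jog '[[0.04,0.03,0.04,-0.1,0.4],[0.09,0.06,0.08,-0.2,0.4],[0.13,0.09,0.12,-0.3,0.4],[0.18,0.12,0.16,-0.4,0.4],[0.213,0.155,0.2,-0.495,0.4]]'|grep pos
python3 -m jog '[[0,0,0,0,0.4],[0,0,0,0,0.4],[0,0,0,0,0.4]]'|egrep 'pos'
python3 - <<'E'
from h import *
o=get_obs();print(o['position'],yaw(o))
plan(o['position'],yaw(o),[(530.3,-399.6,90,67.7),(530.3,-399.6,72,67.7)])
E
```

```text
[0.268, 0.031, 0.098, -0.49]
[0.213, 0.155, 0.2, -0.495]
position: [504.6, -400.7, 140.0]
position: [530.9, -399.5, 119.9]
position: [530.4, -400.0, 120.1]
[ 530.36341827 -400.01020571  120.11156605] 67.61863539667712
[0.004, -0.002, 0.301, -0.001]
[0.0, 0.0, 0.18, 0.0]
```

```bash
python3 -m jog '[[0,0,0.1,0,0.4],[0,0,0.2,0,0.4],[0,0,0.3,0,0.4],[0,0,0.4,0,0.4],[0,0,0.48,0,0.4]]'|egrep 'pos|ft'
python3 -m jog '[[0,0,0,0,0.4],[0,0,0,0,0],[0,0,0,0,0],[0,0,0,0,0],[0,0,0,0,0]]' 60|egrep -v rot
python3 -m jog '[[0,0,0,0,0],[0,0,0,0.08,0],[0,0,0,0.18,0],[0,0,0,0.28,0],[0,0,0,0.38,0]]'
python3 -m jog '[[0,0,0,0.1,0],[0,0,0,0.2,0],[0,0,0,0.3,0],[0,0,0,0.4,0],[0,0,0,0.5,0]]'
python3 -m jog '[[0,0,0,0.04,0],[0,0,0,0.08,0],[0,0,0,0.08,0],[0,0,0,0.08,0]]'
python3 -c "
from h import *
o=get_obs();print(o['position'],yaw(o),o['ft_torque'])"
```

```text
position: [529.8, -399.8, 69.9]
ft_force: [-0.4, 0.1, 3.6]
time: 46.27
position: [530.7, -400.4, 72.4]
ft_force: [-0.2, 0.5, 0.3]
grip_width: 0.15
finger_force: 0.0
time: 46.68
position: [530.3, -400.1, 72.4]
tcp_rot: [-0.0, 0.925, 0.38, -0.0]
ft_force: [-0.7, 0.3, 1.6]
grip_width: 0.118
finger_force: 60.0
time: 47.1
position: [529.9, -399.5, 72.4]
tcp_rot: [-0.001, 0.992, 0.127, -0.0]
ft_force: [-2.1, 1.5, 1.8]
grip_width: 0.123
finger_force: 60.0
time: 47.43
position: [529.9, -399.4, 72.4]
tcp_rot: [-0.001, 0.996, 0.089, -0.001]
ft_force: [-1.9, 3.3, 4.2]
grip_width: 0.123
finger_force: 60.0
[ 529.87680712 -399.40692354   72.4063927 ] 10.181287999337508 [ 0.4785683   0.63273085 -0.03007966]
```

```bash
python3 -m jog '[[0,0,0,0,0.15],[0,0,0,0,0.25],[0,0,0,0,0.35],[0,0,0,0,0.35],[0,0,0,0,0.35]]'|egrep 'pos|grip'
python3 -m jog '[[0,0,-0.1,0,0.35],[0,0,-0.25,0,0.35],[0,0,-0.4,0,0.4],[0,0,-0.6,0,0.4],[0,0,-0.78,0,0.6]]'|egrep 'pos'
python3 -m jog '[[-0.15,0,0,0,0.6],[-0.3,0,0,0,0.6],[-0.45,0,0,0,0.6],[-0.53,0,0,0,0.6],[-0.53,0,0,0,0.6]]'|egrep 'pos'
python3 -m jog '[[0,0,0,0,0.6],[0,0,0,0,0.6],[0,0,0,0,0.6]]'|egrep 'pos'
python3 - <<'E'
from h import *
im,c=snap('wrist','w20'); gauge(im,c,(530,-399.6))
im,c=snap('wrist','w21'); gauge(im,c,(530,-399.6))
E
```

```text
position: [530.8, -400.7, 71.7]
grip_width: 0.346
position: [530.7, -400.5, 151.4]
position: [475.0, -409.4, 148.7]
position: [478.7, -409.6, 149.5]
green ((560.2100219726562, -360.9862060546875), (22.32339859008789, 48.255619049072266), 52.39358901977539) disc ((530.2742919921875, -399.5241394042969), 43.546470642089844)
red [ 566.60815018 -393.28276011] 45
orange 15 z 39 mean [ 555.1 -394.9] ang -169.9 ext 12.2
orange 15 z 73 mean [ 555.8 -395. ] ang -169.9 ext 10.7
orange 54 z 39 mean [ 535.3 -398.5] ang -170.0 ext 15.5
orange 54 z 73 mean [ 538.5 -398.1] ang -170.0 ext 13.5
green ((559.5848388671875, -360.55548095703125), (22.68206787109375, 48.25735092163086), 53.16408157348633) disc ((530.241943359375, -399.4995422363281), 43.57686996459961)
red [ 566.41157784 -393.35226013] 44
orange 8 z 39 mean [ 558.2 -394.4] ang -169.9 ext 6.1
orange 8 z 73 mean [ 558.5 -394.5] ang -169.9 ext 5.3
orange 57 z 39 mean [ 535.  -398.5] ang -169.9 ext 16.5
orange 57 z 73 mean [ 538.2 -398.1] ang -169.9 ext 14.4
```

```bash
python3 - <<'E'
from h import *
H=[(659.7,-49.2),(657.6,21),(655.8,91.1),(653.9,161.2),(652.2,231.5)]
for n in('scene','side'):
    im,c=snap(n,n+'9')
    for k,z in(('red',38),('blue',60)):
        for a,ce,m in blobs(im,k,5):
            if a<400: print(n,k,a,np.round(ce,1),np.round(onz(c,*ce,z)[:2],1))
    m=stripe(im); v,u=np.nonzero(m); print('stripe',len(u),onz(c,u.mean(),v.mean(),32)[:2])
    print('expected pin red',[np.round(proj(c,(x-14,y-.4,40)),1).tolist() for x,y in H],'stripe',proj(c,(585.5,-277.5,32)))
im,c=load('w13')
for p in blobs(im,'red',60): print(p[0],p[1],np.round(onz(c,*p[1],42)[:2],1))
E
```

```text
scene red 58 [266.3 217.1] [639.3 -48.1]
scene red 63 [285.7 234. ] [638.2  24. ]
scene red 65 [305.3 250.3] [635.8  91.6]
scene red 69 [326.1 268.1] [634.1 160.9]
scene red 74 [348.8 287. ] [631.8 232.1]
scene blue 143 [391.3  19.6] [-238.9 -346.6]
scene blue 19 [296.3 128.2] [ 384.1 -201.7]
scene blue 64 [234.5 147.3] [ 556.5 -274.4]
stripe 1 [405.99923089 374.13378605]
expected pin red [[264.0, 217.9], [283.2, 234.2], [303.2, 251.3], [324.4, 269.3], [346.7, 288.3]] stripe [227.57926958 158.66627622]Traceback (most recent call last):
  File "<stdin>", line 8, in <module>
  File "h.py", line 62, in stripe
    n,l,s,ce=cv2.connectedComponentsWithStats(m); i=1+np.argmax(s[1:,4]); return l==i
                                                      ~~~~~~~~~^^^^^^^^^
    return _wrapfunc(a, 'argmax', axis=axis, out=out, **kwds)
    return bound(*args, **kwds)
ValueError: attempt to get argmax of an empty sequence
```

```bash
python3 - <<'E'
from h import *
im,c=load('w13')
for a,ce,m in blobs(im,'red',60):
    S=np.array([onz(c,u,v,44)[:2] for v,u in zip(*np.nonzero(m))]); y=S[:,1].mean(); mouth=653.9+(161.2-y)*.0267
    print(a,np.round(ce),'y',y.round(1),'bar front - mouth',(np.percentile(S[:,0],98)-mouth).round(1),'tail end - mouth',(np.percentile(S[:,0],1)-mouth).round(1))
im,c=load('w20'); m=stripe(im); v,u=np.nonzero(m); print(len(u),u.mean(),v.mean(),onz(c,u.mean(),v.mean(),32)); 
for a,ce,mm in blobs(im,'blue',40): print('tab',a,onz(c,*ce,34))
im,c=load('w18')
for a,ce,mm in blobs(im,'blue',40): print('tab18',a,onz(c,*ce,34))
E
```

```text
861 [27. 85.] y 159.4 bar front - mouth -0.9 tail end - mouth -36.5
836 [103.  86.] y 89.6 bar front - mouth -1.0 tail end - mouth -36.7
818 [179.  87.] y 19.8 bar front - mouth -1.4 tail end - mouth -36.7
823 [253.  87.] y -49.8 bar front - mouth -1.3 tail end - mouth -37.4
369 191.70731707317074 67.02439024390245 [ 585.0474047  -277.24635652   32.        ]
tab 582 [ 552.85795878 -268.69074245   34.        ]
tab18 605 [ 554.83850604 -282.61245072   34.        ]
```

```bash
python3 -c "
from rig import *
print(close_job())"
```

```text
the job is handed in; nothing more can be done
None
```

The job is handed in: all five red-handled pins are home in the forks, the blade's stripe edge is within about 0.5 mm of the slot's mouth, and the gauge pointer is within about half a degree of the red zero mark; the hand-in gave no verdict.

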